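# Gauge the dispenser outlet collars and bin the tight one

## Task

One of the two white outlet collars on the black pad has a bore that is too tight lower down. Try the steel plug gauge in both of them where they stand, pressing only lightly until it goes fully home or stops firmly at the tight spot, never forcing it, and finish with the gauge left standing fully home in the collar that it passes. Then stand the collar that failed upright in the empty low tray, without disturbing the other things on the counter.

Things in the scene. Friction and masses are not known exactly. Their poses are not given: they have to be found in the camera images.
- gauge_grip (a point): Plug gauge, grip point: half-way up its handle. The gauge is a steel turned part 100 mm long, about 160 g, standing plug down in the stand at the start, its shoulder resting on the stand's top. From the bottom: plug 18.4 mm in diameter and 40 mm long (nose chamfered by 1 x 1.5 mm), shoulder disc 30 mm in diameter and 4 mm thick, plain round handle 18 mm in diameter and 56 mm long. This point lies 74 mm above the plug's lower end; z points up along the gauge.
- gauge_tip (a point): Centre of the plug's lower end face (the nose of the gauge); z points up along the gauge.
- stand: Wooden block, 70 x 70 x 46 mm high, fixed, with a 24 mm hole 44 mm deep in the middle of its top in which the gauge stands. Origin at the centre of its underside.
- mat: Rubber-topped black pad, 160 (x) x 270 (y) mm, its top 16 mm above the counter, fixed in place; both collars stand on it. Its top is sprung: it stays up until pressed with about 3 to 6 N, then sinks level by about 1 mm for each further 4 N, up to 7.5 mm. Origin at the centre of its underside, on the counter.
- tray: Low empty open tray for rejects, 160 (x) x 150 (y) mm outside, walls 4 mm thick and 30 mm high, floor about 4 mm thick, fixed. Origin at the centre of its underside.
- collar_a_mid (a point): Centre (half-way up, on the axis) of one of the two outwardly identical outlet collars: a loose upright white plastic cylinder, 52 mm in diameter, 50 mm high, about 150 g, bore open at the top; z up along its axis. Which of the two is tight changes from start to start and can be told only by trying the gauge.
- collar_a_mouth (a point): Centre of the mouth of that collar's bore, in its top face, 25 mm above its centre. The mouth is 20 mm in diameter for the first 14 mm; below that a black sleeve 22 mm in bore is hidden inside, closed at the bottom 46 mm below the mouth. In the collar that passes, the plug goes in 40 mm, until the gauge's shoulder rests on the top face. In the tight collar the sleeve narrows to 14 mm, and the plug stops hard 28 mm below the mouth, with the shoulder 12 mm proud.
- collar_a: The same collar, origin at the centre of its underside, 25 mm below its centre. Pressing it down on the pad with more than 25 N while the gauge is at its bore is forcing it.
- collar_b_mid (a point): Centre (half-way up, on the axis) of one of the two outwardly identical outlet collars: a loose upright white plastic cylinder, 52 mm in diameter, 50 mm high, about 150 g, bore open at the top; z up along its axis. Which of the two is tight changes from start to start and can be told only by trying the gauge.
- collar_b_mouth (a point): Centre of the mouth of that collar's bore, in its top face, 25 mm above its centre. The mouth is 20 mm in diameter for the first 14 mm; below that a black sleeve 22 mm in bore is hidden inside, closed at the bottom 46 mm below the mouth. In the collar that passes, the plug goes in 40 mm, until the gauge's shoulder rests on the top face. In the tight collar the sleeve narrows to 14 mm, and the plug stops hard 28 mm below the mouth, with the shoulder 12 mm proud.
- collar_b: The same collar, origin at the centre of its underside, 25 mm below its centre. Pressing it down on the pad with more than 25 N while the gauge is at its bore is forcing it.
- vial: Small amber vial with a white cap, 24 mm in diameter, about 50 mm high, loose, on the pad. A bystander. Origin at its underside or, for the spatula, on its length.
- bottle_a: Amber pill bottle with white cap, 40 mm in diameter, about 80 mm high, loose. A bystander. Origin at its underside or, for the spatula, on its length.
- bottle_b: White stock bottle with blue cap, 52 mm in diameter, about 100 mm high, loose. A bystander. Origin at its underside or, for the spatula, on its length.
- spatula: Counting spatula, about 190 mm long, loose, lying crosswise beyond the pad. A bystander. Origin at its underside or, for the spatula, on its length.
- capdisc: Loose white bottle cap, 38 mm in diameter, 12 mm high. A bystander. Origin at its underside or, for the spatula, on its length.
Not all that is in view belongs to the job. What is shaped like the stand but yellow is not meant.

How it is judged (in metres and radians):
On the way, in this order (a step that is already met when the one before it is completed fails the run):
1. the gauge has been lifted clear of its stand (z of gauge_tip in the frame of stand above 0.05 m), for 0.1 s.
2. the gauge has been tried in the tight collar: its nose rests on the tight spot, 28 mm deep, pressing the collar lightly on the pad (((z of gauge_tip in the frame of collar_a between 0.018 and 0.025 m and horizontal distance between gauge_tip and collar_a_mouth below 0.006 m and contact force between collar_a and mat above 3 N) or (z of gauge_tip in the frame of collar_b between 0.018 and 0.025 m and horizontal distance between gauge_tip and collar_b_mouth below 0.006 m and contact force between collar_b and mat above 3 N))), for 0.05 s.
3. after that the gauge is fully home in one collar while both collars stand on the pad (((z of gauge_tip in the frame of collar_a between 0.004 and 0.0125 m and horizontal distance between gauge_tip and collar_a_mouth below 0.006 m and angle between the z axis of gauge_tip and the z axis of collar_a_mouth, either way round below 0.12 rad and z of collar_a_mid in the frame of mat between 0.03 and 0.045 m and angle between each of collar_a_mid, collar_b_mid's own z axis and vertical below 0.1 rad and x of collar_a_mid in the frame of mat between -0.08 and 0.08 m and y of collar_a_mid in the frame of mat between -0.135 and 0.135 m and z of collar_b_mid in the frame of mat between 0.03 and 0.045 m and x of collar_b_mid in the frame of mat between -0.08 and 0.08 m and y of collar_b_mid in the frame of mat between -0.135 and 0.135 m) or (z of gauge_tip in the frame of collar_b between 0.004 and 0.0125 m and horizontal distance between gauge_tip and collar_b_mouth below 0.006 m and angle between the z axis of gauge_tip and the z axis of collar_b_mouth, either way round below 0.12 rad and z of collar_a_mid in the frame of mat between 0.03 and 0.045 m and angle between each of collar_a_mid, collar_b_mid's own z axis and vertical below 0.1 rad and x of collar_a_mid in the frame of mat between -0.08 and 0.08 m and y of collar_a_mid in the frame of mat between -0.135 and 0.135 m and z of collar_b_mid in the frame of mat between 0.03 and 0.045 m and x of collar_b_mid in the frame of mat between -0.08 and 0.08 m and y of collar_b_mid in the frame of mat between -0.135 and 0.135 m))), for 0.2 s.
At the end, for the whole second after the job is handed in: One collar stands upright on the pad (within 0.1 rad, centre within the pad) with the gauge fully home in it: plug at least 37.5 mm deep, within 6 mm and 0.12 rad of the bore's axis. The other collar stands on the tray's floor inside its walls, upright within 0.15 rad. All at rest (under 20 mm/s) (((z of gauge_tip in the frame of collar_a between 0.004 and 0.0125 m and horizontal distance between gauge_tip and collar_a_mouth below 0.006 m and angle between the z axis of gauge_tip and the z axis of collar_a_mouth, either way round below 0.12 rad and z of collar_a_mid in the frame of mat between 0.03 and 0.045 m and angle between collar_a_mid's own z axis and vertical below 0.1 rad and x of collar_a_mid in the frame of mat between -0.08 and 0.08 m and y of collar_a_mid in the frame of mat between -0.135 and 0.135 m and z of collar_b_mid in the frame of tray below 0.034 m and angle between collar_b_mid's own z axis and vertical below 0.15 rad and linear speed of collar_b below 0.02 m/s and x of collar_b_mid in the frame of tray between -0.076 and 0.076 m and y of collar_b_mid in the frame of tray between -0.071 and 0.071 m) or (z of gauge_tip in the frame of collar_b between 0.004 and 0.0125 m and horizontal distance between gauge_tip and collar_b_mouth below 0.006 m and angle between the z axis of gauge_tip and the z axis of collar_b_mouth, either way round below 0.12 rad and z of collar_b_mid in the frame of mat between 0.03 and 0.045 m and angle between collar_b_mid's own z axis and vertical below 0.1 rad and x of collar_b_mid in the frame of mat between -0.08 and 0.08 m and y of collar_b_mid in the frame of mat between -0.135 and 0.135 m and z of collar_a_mid in the frame of tray below 0.034 m and angle between collar_a_mid's own z axis and vertical below 0.15 rad and linear speed of collar_a below 0.02 m/s and x of collar_a_mid in the frame of tray between -0.076 and 0.076 m and y of collar_a_mid in the frame of tray between -0.071 and 0.071 m)) and linear speed of gauge below 0.02 m/s); the robot touches nothing.
It fails at once if a collar pressed down on the pad with more than 25 N by the gauge ((contact force between collar_a and mat above 25 N and horizontal distance between gauge_tip and collar_a_mouth below 0.03 m) or (contact force between collar_b and mat above 25 N and horizontal distance between gauge_tip and collar_b_mouth below 0.03 m)).
It fails at once if a collar tipped by more than 0.5 rad (angle between any of collar_a_mid, collar_b_mid's own z axis and vertical above 0.5 rad).
It fails at once if a bystander moved more than 25 mm (distance of any of vial, bottle_a, bottle_b, spatula, capdisc from where it was at the start of the episode above 0.025 m).
It also fails if it takes over 72 s, if anything falls off the work surface, if the arm or the gripper's body presses on something with over 40 N, if the wrist force passes 120 N, or if a joint passes its speed limit or range.

## Robot

A 6-joint arm with a two-finger parallel gripper is mounted at the origin on the work surface. World frame = base frame: x ahead of the robot, y to its left, z up, the work surface at z = 0. Lengths are in m, angles in degrees, forces in N, time in s.
With the tool pointing down it reaches from about 0.375 to 0.9 m from the base axis. Payload 3.1 kg.
Tool frame: the origin (TCP) lies at the very end of the fingers, on their centre line; the grasp point (between the pads) lies 19 mm behind it (bot.hold_point_z is the z of the grasp point in the tool frame, in m); z points along the fingers, y is the direction in which the jaws open and shut (so a half turn about z gives the same grasp; the last joint's range is limited). The gripper opens to 87 mm and grips with 3 to 60 N. Pads are 19 mm wide; open, the fingers measure 117 mm over their backs; the gripper's body (75 mm by 190 mm) begins 51 mm behind the grasp point.
Start: joints at [-74.169, 30.224, 82.088, -0, 67.689, -10.227], TCP at [0.275, -0.561, 0.223] pointing down, gripper open.
Joint ranges: [-176.69, 176.69], [-43.24, 126.21], [12.49, 139.97], [-82, 262], [0, 151.66], [-163.58, 163.58]. Speed limits (degrees/s): [159.86, 159.86, 180, 180, 180, 180].

## Interface

Orientations are given as a 3x3 rotation matrix whose columns are the frame's x, y, z axes.
In Python, from rig import bot gives the robot as it stands.
- The arm moves only by the tool servo_tool, never from a script. Its argument "increments" is a list of rows, each a list of 3 entries, a list of its own where there are three numbers: the closure, from 0 (fully open) to 1 (shut), then the shift along the tool's x, y, z in mm, then the turn about the tool's z in degrees. In form: [[claw, [x, y, z], turn], ...]. A call has 1 to 5 rows; each row shifts and turns the commanded pose from where the row before left it, along the tool's axes as they then stand; what a row does not reach is not made up. A row lasts 1/8 s, in which the tool goes at most 62.5 mm and 10.7 degrees, less where a joint would pass 70% of its speed; a pose out of reach is approached as far as the arm can. A call with a gripper value outside its range is refused whole. The fingers move at their own pace and stop on an object; the grip force is fixed at half the most. Time passes only in rows, so rows that do not move let the fingers close. It gives the time, the measured TCP pose, the force and the opening at its end, in the units of the state.
- bot.read_state(): the state, without advancing time (a new reading comes with each control period).
- bot.capture(name): name is "side" or "top" or "wrist"; returns (picture, depth): 420x560x3 uint8, blue, green, red; 420x560 float32, m along the optical axis (not along the pixel's ray), 0 where there is no reading.
- bot.camera_info(name): a dict with "K" (3x3 intrinsics, pixels), "R" (3x3) and "t" (3): a world point X has camera coordinates R X + t; the wrist camera has in their place "mount" (4x4, takes a point from camera to tool coordinates, whose origin is the TCP and whose axes are the flange's). Camera axes: x right, y down, z forward; pixel columns grow to the right and rows downward; lengths in m; the calibration is good to about 2 mm. The wrist camera is an equidistant fisheye: a pixel r from the principal point sees the ray r / f radians off the axis. A picture is of the moment at which its call begins: read the wrist's pose just before it. camera_info takes no time and is no camera call.
- bot.hand_in(): hands the job in, once; it reports no verdict.
Trained networks look in the newest picture that a camera, given by its name, has taken for a name from the list of things; names that differ only in an ending like _2 or _b are one class to them, and where a whole thing is asked for, a point or a joint stands for the part that bears it (a point fixed in the world has none). Each returns a list of dicts, best first, with "p" (0 to 1); they miss things now and then, are a little off and sometimes report something else, mostly with a low value. They report only what shows in the picture. A call takes as long as a camera call. They do not tell look-alikes from the thing itself.
- bot.find_in(camera, thing): "bbox" ([left, top, right, bottom] in pixels, round what is visible of it).
- bot.trace(camera, thing): "region" (420x560 bool, what is visible of it) and "bbox" ([left, top, right, bottom] in pixels, round what is visible of it).
The state is a dict: "time_s": time; "joint_positions": joint angles; "qvel": joint speeds; "tau": joint torques, N m; "position": TCP position; "tcp_rot": TCP orientation; "force": force on the tool from outside, world axes, zero at the start; "moment": the same for the moment, N m; "opening": opening from 0.0 (shut) to 1.0 (fully open).
Only numpy, scipy, OpenCV 4.12 (cv2) and the standard library are available. Lean on these libraries where they do the work, as an engineer would, in place of code of your own. Each camera call takes 0.05 s, during which the arm holds its last target.

## Working session

There is one attempt and no reset: what is moved stays moved. The work goes in short steps, Python scripts to look and compute and a tool call to move; the robot and the scene stay as the last step left them, time stands still between calls to the robot, and variables do not carry over. Pictures are saved under pics/ and viewed, and the job is handed in when it is done.

Besides the shell and the picture viewer there is one more tool, called after "Request:" as a command line: name --argument value ..., lists and objects as JSON in quotes. servo_tool: Moves the arm, as the interface text tells. Its arguments: {"type":"object","properties":{"increments":{"type":"array","items":{"type":"array"}}},"required":["increments"]}

```bash
ls; mkdir -p pics
python3 - <<'E'
from rig import bot
import cv2,numpy as np
s=bot.read_state();print({k:(np.round(v,3).tolist()) for k,v in s.items()})
for n in ['top','side','wrist']:
    p,d=bot.capture(n);cv2.imwrite(f'pics/{n}0.png',p);np.save(f'/tmp/{n}0.npy',d)
    c=bot.camera_info(n);print(n,{k:np.round(v,4).tolist() if not isinstance(v,str) else v for k,v in c.items()})
E
```

```text
pics
{'time_s': 0.0, 'joint_positions': [-74.168, 30.277, 82.156, -0.001, 67.686, -10.228], 'qvel': [-0.035, -0.05, -0.031, 0.084, -0.052, 0.014], 'tau': [-0.001, -44.005, -17.659, 0.063, 0.058, -0.0], 'position': [0.274, -0.561, 0.222], 'tcp_rot': [[0.898, 0.439, -0.001], [0.439, -0.898, 0.002], [0.0, -0.002, -1.0]], 'force': [1.453, -0.145, 0.311], 'moment': [-0.016, 0.021, 0.059], 'opening': 0.999}
top {'K': [[416.8536, 0.0, 274.5451], [0.0, 416.8536, 204.8087], [0.0, 0.0, 1.0]], 'R': [[-0.0278, -0.9996, 0.0004], [-0.9894, 0.0274, -0.1427], [0.1426, -0.0044, -0.9898]], 't': [-0.0373, 0.5901, 0.8909]}
side {'K': [[395.9772, 0.0, 278.0632], [0.0, 395.9772, 219.5301], [0.0, 0.0, 1.0]], 'R': [[-0.8808, -0.4734, 0.0043], [-0.3098, 0.5696, -0.7613], [0.358, -0.6719, -0.6484]], 't': [0.4605, 0.2814, 0.6549]}
wrist {'K': [[325.1923, 0.0, 276.2819], [0.0, 325.1923, 211.7668], [0.0, 0.0, 1.0]], 'mount': [[-0.0006, -0.9556, -0.2946, 0.0806], [1.0, -0.0007, 0.0002, 0.0006], [-0.0004, -0.2946, 0.9556, -0.1628], [0.0, 0.0, 0.0, 1.0]]}
```

View pics/top0.png

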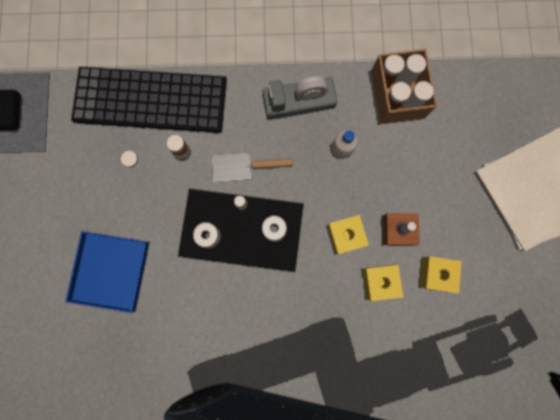

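View pics/side0.png

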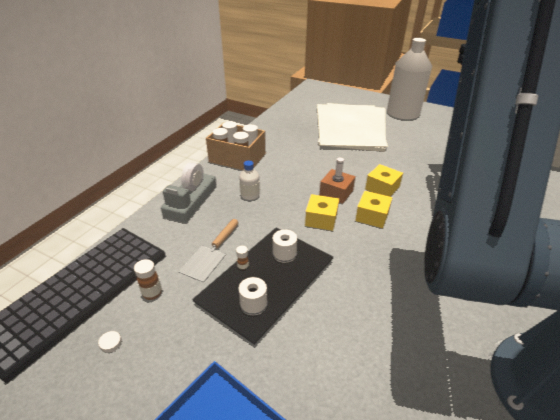

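View pics/wrist0.png

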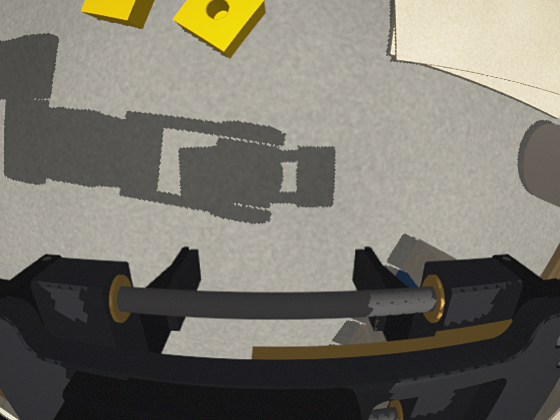

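```bash
cat > h.py <<'E'
import numpy as np,cv2
from rig import bot
def ray(cam,uv,z,st=None):
    c=bot.camera_info(cam);K=np.array(c['K'])
    uv=np.asarray(uv,float).reshape(-1,2)
    if cam!='wrist':
        R=np.array(c['R']);t=np.array(c['t'])
        o=-R.T@t; d=np.c_[(uv-K[:2,2])/K[0,0],np.ones(len(uv))]@R
    else:
        p=(uv-K[:2,2]);r=np.linalg.norm(p,axis=1);th=r/K[0,0]
        d=np.c_[p/np.maximum(r,1e-9)[:,None]*np.sin(th)[:,None],np.cos(th)]
        M=np.array(c['mount']);Rt=np.array(st['tcp_rot'])
        o=Rt@M[:3,3]+np.array(st['position']);d=d@M[:3,:3].T@Rt.T
    return o+d*((z-o[2])/d[:,2])[:,None]
def proj(cam,X,st=None):
    c=bot.camera_info(cam);K=np.array(c['K']);X=np.asarray(X,float).reshape(-1,3)
    if cam!='wrist':
        P=X@np.array(c['R']).T+np.array(c['t']);return P[:,:2]/P[:,2:]*K[0,0]+K[:2,2]
    M=np.array(c['mount']);T=(X-np.array(st['position']))@np.array(st['tcp_rot'])
    P=(T-M[:3,3])@M[:3,:3]
    n=np.linalg.norm(P[:,:2],axis=1);th=np.arctan2(n,P[:,2])
    return P[:,:2]/n[:,None]*(K[0,0]*th)[:,None]+K[:2,2]
def pts(cam,d,mask):
    c=bot.camera_info(cam);K=np.array(c['K']);v,u=np.nonzero(mask&(d>0));z=d[v,u]
    P=np.c_[(u-K[0,2])/K[0,0]*z,(v-K[1,2])/K[0,0]*z,z]
    return (P-np.array(c['t']))@np.array(c['R'])
def tool(st,X):  # world target minus tcp in tool axes mm
    return np.round((np.asarray(X)-np.array(st['position']))@np.array(st['tcp_rot'])*1000,1)
E
python3 - <<'E'
from h import *
dt=np.load('/tmp/top0.npy');ds=np.load('/tmp/side0.npy')
for th in ['gauge_grip','stand','mat','tray','collar_a','vial','bottle_a','bottle_b','capdisc','spatula']:
  for cam,d in (('top',dt),('side',ds)):
    for r in bot.trace(cam,th)[:3]:
        if r['p']<.3: continue
        P=pts(cam,d,r['region']); 
        if not len(P): continue
        hz=np.percentile(P[:,2],95);T=P[P[:,2]>hz-.008]
        print(th,cam,round(r['p'],2),r['bbox'],'min',np.percentile(P,3,axis=0).round(3),'max',np.percentile(P,97,axis=0).round(3),'topmid',((T.max(0)+T.min(0))/2).round(4))
E
python3 - <<'E'
import cv2
p=cv2.imread('pics/top0.png')
cv2.imwrite('pics/topc.png',cv2.resize(p[180:310,60:460],(800,260),interpolation=cv2.INTER_CUBIC))
E
```

```text
gauge_grip top 0.57 [392.5, 221.5, 414.4, 237.3] min [ 0.515 -0.343  0.045] max [ 0.539 -0.322  0.106] topmid [ 0.5271 -0.3337  0.1031]
gauge_grip side 0.53 [336.9, 158.9, 341.4, 182.0] min [ 0.513 -0.341  0.047] max [ 0.534 -0.323  0.105] topmid [ 0.5243 -0.3341  0.1021]
stand top 0.97 [330.0, 216.8, 370.0, 251.0] min [ 0.486 -0.248  0.001] max [ 0.552 -0.177  0.048] topmid [ 0.519  -0.2144  0.0452]
stand top 0.89 [382.8, 214.0, 421.4, 246.7] min [ 0.493 -0.369  0.007] max [ 0.56  -0.3    0.048] topmid [ 0.5277 -0.3358  0.0738]
stand top 0.66 [362.5, 267.5, 403.9, 302.1] min [ 0.38  -0.319  0.001] max [ 0.444 -0.251  0.048] topmid [ 0.4124 -0.2865  0.0451]
stand side 0.92 [354.1, 192.7, 391.9, 228.2] min [ 0.374 -0.32   0.001] max [ 0.441 -0.25   0.047] topmid [ 0.4087 -0.2865  0.0436]
stand side 0.89 [361.9, 163.7, 403.2, 193.8] min [ 0.384 -0.452  0.001] max [ 0.459 -0.378  0.047] topmid [ 0.4229 -0.3898  0.0442]
stand side 0.59 [306.0, 197.1, 338.5, 228.5] min [ 0.478 -0.25   0.004] max [ 0.547 -0.175  0.047] topmid [ 0.5151 -0.2156  0.0438]
mat top 0.63 [179.5, 189.0, 304.2, 268
[... 2317 characters left out ...]
.004] max [0.742 0.181 0.08 ] topmid [0.7262 0.1621 0.0771]
capdisc top 0.68 [121.9, 152.3, 134.4, 167.6] min [0.697 0.269 0.003] max [0.731 0.302 0.013] topmid [0.7136 0.2866 0.0102]
capdisc side 0.79 [99.5, 331.9, 121.0, 353.7] min [0.694 0.271 0.002] max [0.727 0.304 0.013] topmid [0.7116 0.2867 0.0096]
spatula top 0.92 [212.7, 151.4, 294.9, 181.8] min [ 0.659 -0.086 -0.001] max [0.718 0.087 0.019] topmid [ 0.6934 -0.0494  0.017 ]
spatula top 0.3 [259.4, 215.9, 286.9, 237.3] min [ 0.513 -0.073  0.02 ] max [ 0.559 -0.029  0.068] topmid [ 0.5361 -0.05    0.0652]
spatula side 0.94 [176.3, 218.4, 238.4, 279.2] min [ 0.655 -0.082  0.   ] max [0.716 0.087 0.019] topmid [ 0.6895 -0.0511  0.0161]
```

View pics/topc.png

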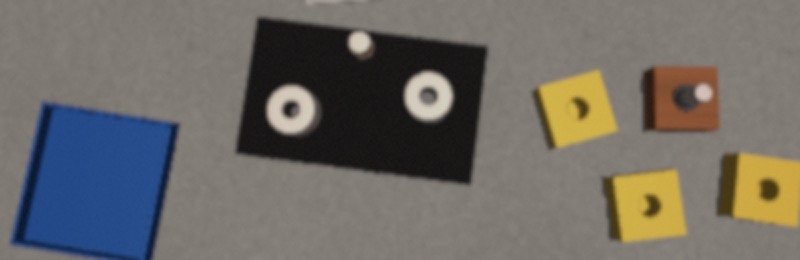

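Request:
servo_tool --increments '[[0, [0, 0, 0], -10.7], [0, [0, 0, 0], -10.7], [0, [0, 0, 0], -10.7], [0, [0, 0, 0], -10.7], [0, [0, 0, 0], -10.7]]'

```text
time_s: 1.78
position: [0.2745, -0.5614, 0.2225]
tcp_rot: [[0.175, 0.985, -0.0], [0.985, -0.175, 0.0], [0.0, -0.0, -1.0]]
force: [0.4, -0.5, -0.3]
opening: 1.002
```

Request:
servo_tool --increments '[[0, [0, 0, 0], -10.5], [0, [40, 45, 0], 0], [0, [40, 45, 0], 0], [0, [40, 45, 0], 0], [0, [0, 0, 0], 0]]'

```text
time_s: 2.4
position: [0.4122, -0.4378, 0.2226]
tcp_rot: [[-0.007, 1.0, 0.0], [1.0, 0.007, 0.001], [0.001, 0.0, -1.0]]
force: [-1.4, -1.0, 0.1]
opening: 1.001
```

Run:
```python
from h import *
s=bot.read_state();print(np.round(s['position'],4),np.round(s['tcp_rot'],3).tolist(),np.round(s['joint_positions'],1))
p,d=bot.capture('wrist');cv2.imwrite('pics/w1.png',p)
print(proj('wrist',[[.526,-.334,.106],[.534,-.05,.066]],s))
```

```text
[ 0.4122 -0.4378  0.2226] [[-0.007, 1.0, 0.0], [1.0, 0.007, 0.001], [0.001, 0.0, -1.0]] [-57.4  28.4  85.6   0.1  66.1 -57.8]
[[ 405.43563779   94.75095599]
 [ 384.16861408 -123.70524023]]
```

View pics/w1.png

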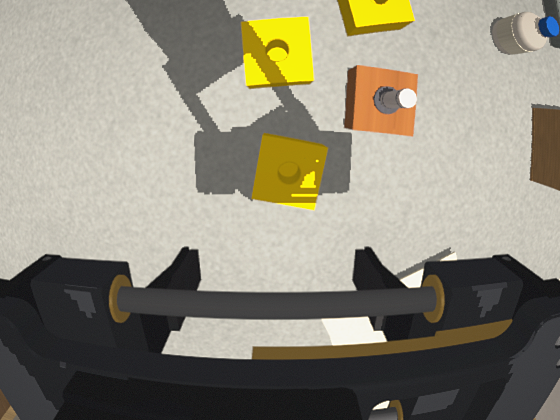

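Request:
servo_tool --increments '[[0, [20, 35, 0], 0.4], [0, [18, 38, 0], 0], [0, [0, 30, 0], 0], [0, [0, 10, 0], 0], [0, [0, 0, 0], 0]]'

```text
time_s: 3.08
position: [0.5217, -0.4047, 0.2222]
tcp_rot: [[0.007, 1.0, -0.001], [1.0, -0.007, -0.0], [-0.0, -0.001, -1.0]]
force: [-0.6, -0.2, 0.2]
opening: 1.002
```

Run:
```python
from h import *
print(ray('wrist',[408,98],.106,dict(position=[.4122,-.4378,.2226],tcp_rot=[[-0.007, 1.0, 0.0], [1.0, 0.007, 0.001], [0.001, 0.0, -1.0]])))
s=bot.read_state();print(np.round(s['position'],4),np.round(s['tcp_rot'],3).tolist())
p,d=bot.capture('wrist');cv2.imwrite('pics/w2.png',p)
print(proj('wrist',[[.526,-.334,.106]],s))
hsv=cv2.cvtColor(p,cv2.COLOR_BGR2HSV)
m=(hsv[...,1]<50)&(hsv[...,2]>215);n,l,st,c=cv2.connectedComponentsWithStats(m.astype(np.uint8))
for i in range(1,n):
  if 60<st[i,4]<3000: print(st[i],c[i],ray('wrist',c[i],.106,s))
```

```text
[[ 0.52851392 -0.33679226  0.106     ]]
[ 0.5217 -0.4047  0.2222] [[0.007, 1.0, -0.001], [1.0, -0.007, -0.0], [-0.0, -0.001, -1.0]]
[[281.16666443 125.70626134]]
[552  24   8  26 164] [555.99390244  36.03658537] [[ 0.83776083 -0.20556447  0.106     ]]
[554  49   6  27 139] [556.66906475  61.45323741] [[ 0.83645947 -0.23653411  0.106     ]]
[554  76   6  28 138] [556.88405797  89.73913043] [[ 0.83628501 -0.26974852  0.106     ]]
[554 104   6  17  97] [556.50515464 111.91752577] [[ 0.83675144 -0.2953186   0.106     ]]
[532 130  22  36 633] [542.41864139 147.82464455] [[ 0.81560869 -0.33861643  0.106     ]]
[526 173  23  35 610] [537.04754098 190.08196721] [[ 0.81574921 -0.38687707  0.106     ]]
[542 206  18   6  77] [551.46753247 209.19480519] [[ 0.84973118 -0.40951827  0.106     ]]
[ 529  213   31   66 1374] [546.08879185 245.33114993] [[ 0.85541577 -0.45631624  0.106     ]]
```

View pics/w2.png

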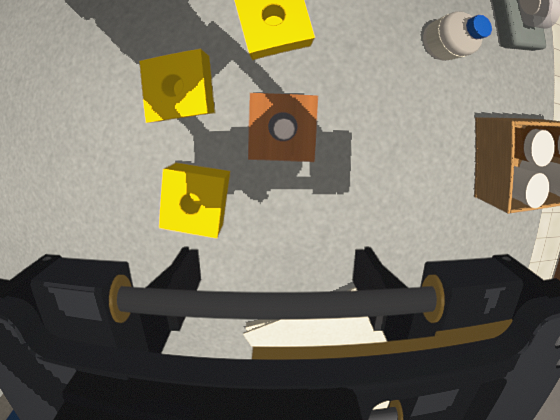

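Request:
servo_tool --increments '[[0, [35, 5, 20], 0], [0, [35, 0.5, 25], 0], [0, [0, 0, 40], 0], [0, [0, 0, 40], 0], [0, [0, 0, 33], 0]]'

```text
time_s: 3.75
position: [0.5267, -0.3342, 0.0634]
tcp_rot: [[0.007, 1.0, -0.001], [1.0, -0.007, 0.001], [0.001, -0.001, -1.0]]
force: [0.0, 0.4, -0.5]
opening: 1.002
```

Run:
```python
from h import *
s=bot.read_state();print(np.round(s['position'],4),s['force'])
p,d=bot.capture('side');cv2.imwrite('pics/s3.png',cv2.resize(p[120:240,280:440],(800,600)))
```

```text
[ 0.5267 -0.3342  0.0634] [ 0.04333485  0.44547587 -0.50571393]
```

View pics/s3.png

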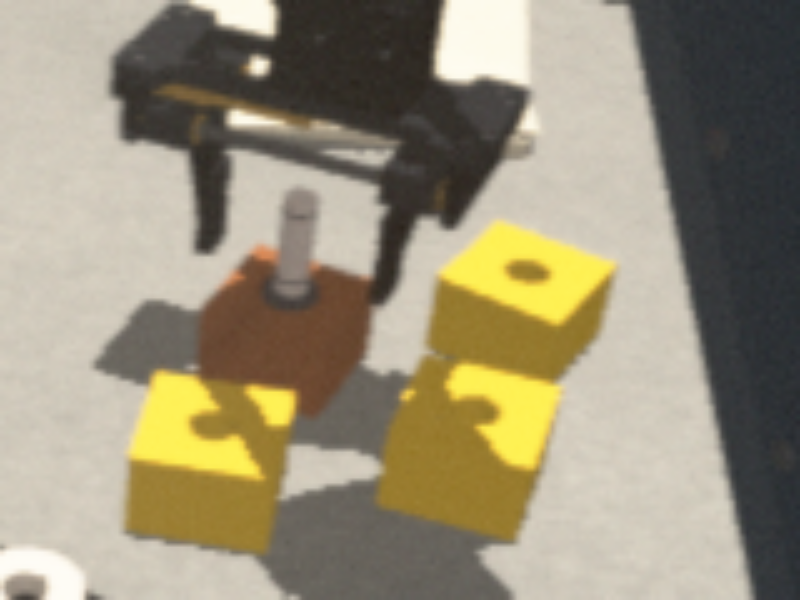

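The gauge stands between the open fingers. Close.

Request:
servo_tool --increments '[[1, [0, 0, 0], 0], [1, [0, 0, 0], 0], [1, [0, 0, 0], 0], [1, [0, 0, 0], 0], [1, [0, 0, 0], 0]]'

```text
time_s: 4.42
position: [0.5287, -0.3339, 0.0651]
tcp_rot: [[0.006, 1.0, 0.001], [1.0, -0.006, -0.001], [-0.001, 0.001, -1.0]]
force: [-0.4, -0.2, 0.2]
opening: 0.517
```

Request:
servo_tool --increments '[[1, [0, 0, 0], 0], [1, [0, 0, 0], 0], [1, [0, 0, 0], 0]]'

```text
time_s: 4.8
position: [0.5284, -0.3337, 0.0645]
tcp_rot: [[0.006, 1.0, -0.0], [1.0, -0.006, 0.0], [0.0, -0.0, -1.0]]
force: [0.1, 0.2, -0.2]
opening: 0.201
```

Request:
servo_tool --increments '[[1, [0, 0, 0], 0], [1, [0, 0, -15], 0], [1, [0, 0, -35], 0], [1, [0, 0, -40], 0], [1, [0, 0, 0], 0]]'

```text
time_s: 5.42
position: [0.5306, -0.3356, 0.1589]
tcp_rot: [[0.006, 1.0, 0.007], [1.0, -0.006, -0.006], [-0.006, 0.007, -1.0]]
force: [-0.2, -0.5, -1.6]
opening: 0.2
```

Request:
servo_tool --increments '[[1, [50, 0, 0], 0], [1, [60, 0, 0], 0], [1, [60, 3, 0], 0], [1, [50, 3, 0], 0], [1, [0, 0, 0], 0]]'

```text
time_s: 6.05
position: [0.534, -0.1095, 0.1536]
tcp_rot: [[0.001, 1.0, -0.004], [1.0, -0.001, 0.002], [0.002, -0.004, -1.0]]
force: [0.2, -0.4, -2.2]
opening: 0.198
```

Run:
```python
from h import *
s=bot.read_state();print(np.round(s['position'],4),s['force'],s['tcp_rot'],s['opening'])
p,d=bot.capture('side');cv2.imwrite('pics/s4.png',cv2.resize(p[120:340,180:440],(780,660))[:600])
p,d=bot.capture('wrist');cv2.imwrite('pics/w4.png',p)
print(proj('wrist',[[.534,-.05,.066]],s))
```

```text
[ 0.534  -0.1095  0.1536] [ 0.2096103  -0.36281194 -2.22273704] [[ 8.81230501e-04  9.99991931e-01 -3.91935321e-03]
 [ 9.99996797e-01 -8.71921855e-04  2.37612133e-03]
 [ 2.37268478e-03 -3.92143457e-03 -9.99989496e-01]] 0.19823316616199393
[[277.01081953 141.77367659]]
```

View pics/s4.png

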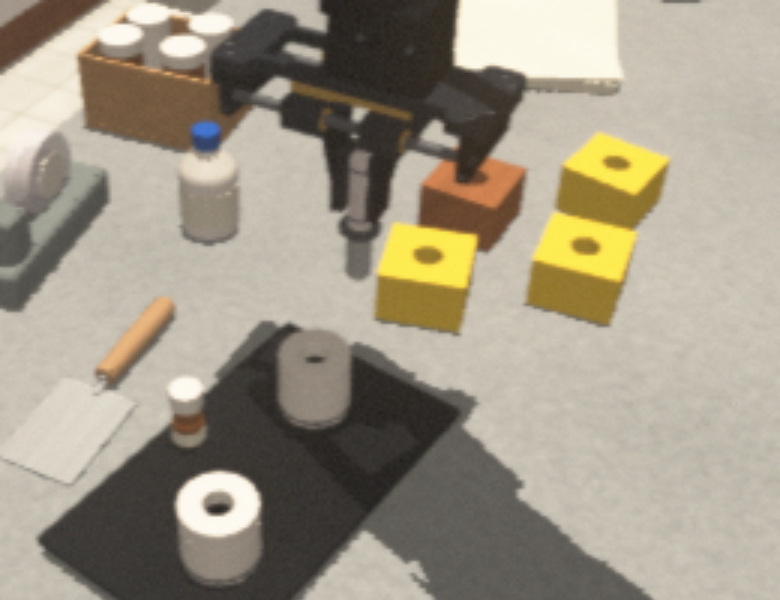

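View pics/w4.png

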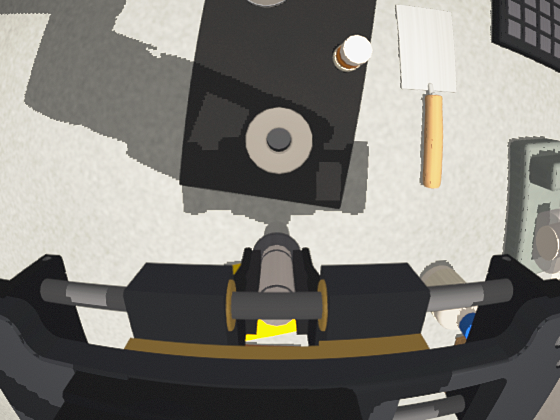

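Run:
```python
from h import *
p=cv2.imread('pics/w4.png')
cv2.imwrite('pics/w4c.png',cv2.resize(p[90:350,200:360],(492,800),interpolation=cv2.INTER_CUBIC)[:600])
s=bot.read_state()
print('collar',ray('wrist',[[279,139.5]],.066,s))
T=s['position'];print('tip pred',proj('wrist',[[T[0],T[1],T[2]-.0585]],s),'shoulder',proj('wrist',[[T[0],T[1],T[2]-.0585+.042]],s),'top',proj('wrist',[[T[0],T[1],T[2]-.0585+.1]],s))
```

```text
collar [[ 0.53751077 -0.05230149  0.066     ]]
tip pred [[276.74835108 227.79113534]] shoulder [[276.77840048 251.56435828]] top [[276.83994877 304.86677836]]
```

View pics/w4c.png

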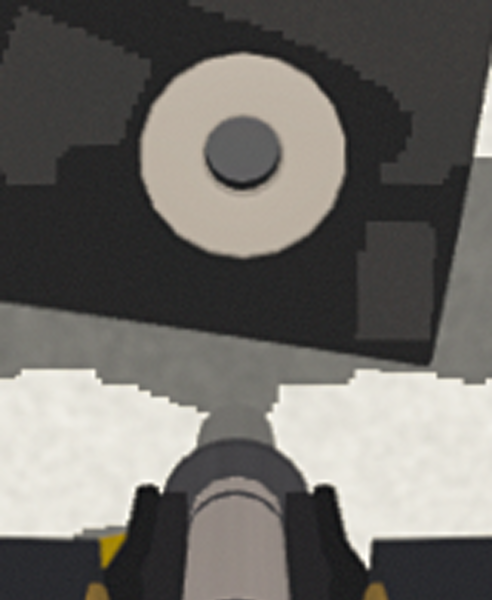

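Request:
servo_tool --increments '[[1, [30, 1, 0], 0], [1, [29, 1, 0], 0], [1, [0, 0, 10], 0], [1, [0, 0, 0], 0], [1, [0, 0, 0], 0]]'

```text
time_s: 6.78
position: [0.5383, -0.0562, 0.1443]
tcp_rot: [[0.008, 1.0, -0.0], [1.0, -0.008, -0.0], [-0.0, -0.0, -1.0]]
force: [0.0, 0.3, -1.5]
opening: 0.198
```

Run:
```python
from h import *
s=bot.read_state();print(np.round(s['position'],4),np.round(s['tcp_rot'],4).tolist())
p,d=bot.capture('side');q=p;cv2.imwrite('pics/s5.png',cv2.resize(p[150:290,220:360],(600,600),interpolation=cv2.INTER_CUBIC))
s=bot.read_state();print(np.round(s['position'],4))
p,d=bot.capture('wrist');cv2.imwrite('pics/w5.png',cv2.resize(p[150:300,180:380],(800,600),interpolation=cv2.INTER_CUBIC))
cv2.imwrite('pics/w5f.png',p)
p,d=bot.capture('top');cv2.imwrite('pics/t5.png',p)
s=bot.read_state();print(np.round(s['position'],4))
```

```text
[ 0.5383 -0.0562  0.1443] [[0.0078, 1.0, -0.0001], [1.0, -0.0078, -0.0003], [-0.0003, -0.0001, -1.0]]
[ 0.5384 -0.0561  0.1445]
[ 0.5384 -0.0557  0.1447]
```

View pics/s5.png

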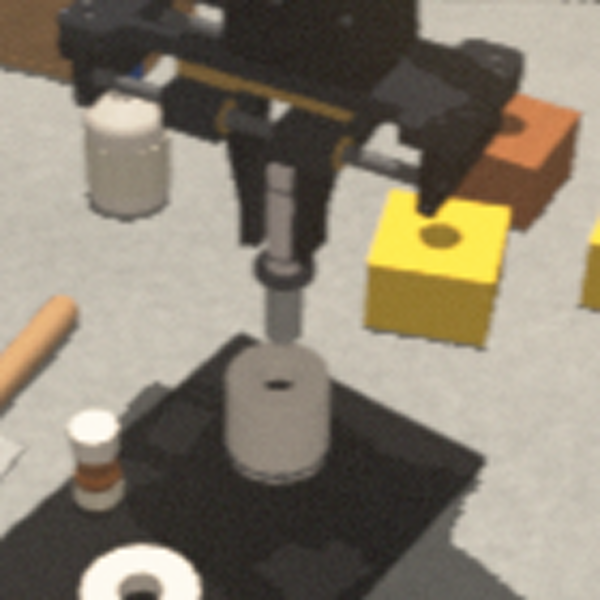

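View pics/w5.png

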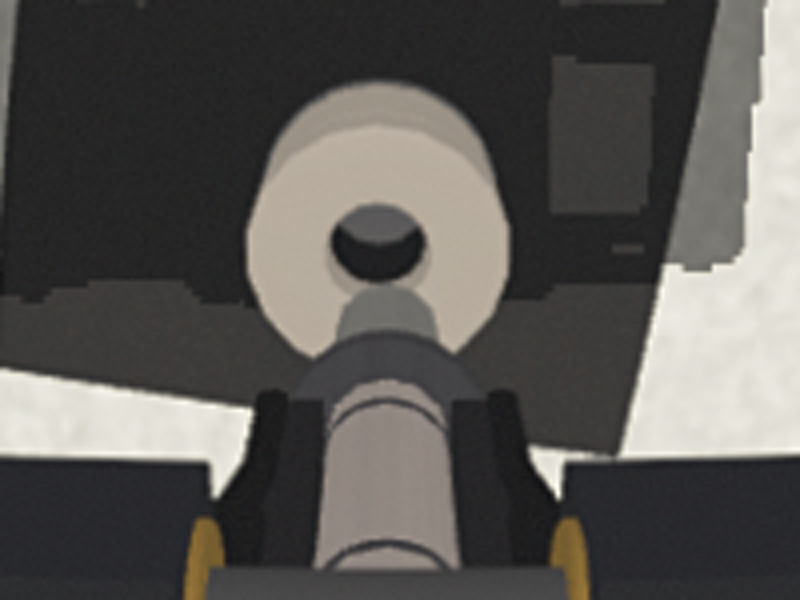

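```bash
cat >> h.py <<'E'
def circ(c,r,n=72):
    a=np.linspace(0,2*np.pi,n);return np.c_[c[0]+r*np.cos(a),c[1]+r*np.sin(a),np.full(n,c[2])]
def ext(uv): return 'u %.1f..%.1f v %.1f..%.1f'%(uv[:,0].min(),uv[:,0].max(),uv[:,1].min(),uv[:,1].max())
E
python3 - <<'E'
from h import *
s=bot.read_state();T=s['position'];R=np.array(s['tcp_rot'])
b=ray('wrist',[274.75,210.75],.066,s)[0];print('bore',b)
print('bore model',ext(proj('wrist',circ(b,.010),s)),'obs u 262.7..286.7 v 200.7..220.7')
print('outer model',ext(proj('wrist',circ(b,.026),s)),'obs u 241.7..307.5 v 180.5')
for off in (0,-.001,-.002,-.003):
  X=T+R@np.array([off,0,.0585]);X2=T+R@np.array([off,0,.0570])
  print(off,ext(proj('wrist',circ(X,.0082),s)),ext(proj('wrist',circ(X2,.0092),s)),'obs u 264.2..289.2 v 221.75..')
print('tool dist bore-TCP', tool(s,b))
E
```

```text
bore [ 0.53697689 -0.04900314  0.066     ]
bore model u 261.9..287.6 v 198.3..222.9 obs u 262.7..286.7 v 200.7..220.7
outer model u 241.4..308.1 v 177.9..241.7 obs u 241.7..307.5 v 180.5
0 u 265.3..288.0 v 217.0..238.3 u 263.9..289.5 v 216.4..240.3 obs u 264.2..289.2 v 221.75..
-0.001 u 265.4..288.0 v 218.4..239.6 u 263.9..289.4 v 217.7..241.6 obs u 264.2..289.2 v 221.75..
-0.002 u 265.4..288.0 v 219.7..240.8 u 263.9..289.4 v 219.0..242.9 obs u 264.2..289.2 v 221.75..
-0.003 u 265.4..287.9 v 221.0..242.1 u 263.9..289.4 v 220.4..244.1 obs u 264.2..289.2 v 221.75..
tool dist bore-TCP [ 6.7 -1.5 78.7]
```

Run:
```python
from h import *
s=bot.read_state();T=s['position'];R=np.array(s['tcp_rot'])
for off in (-.001,-.002,-.003,-.004):
  f=lambda h,r: ext(proj('wrist',circ(T+R@np.array([off,0,.0585-h]),r),s))
  print(off,'tip',f(.0015,.0092),'shb',f(.040,.015),'sht',f(.044,.015),'hb',f(.044,.009),'ht',f(.1,.009))
```

```text
-0.001 tip u 263.9..289.4 v 217.7..241.6 shb u 252.2..301.3 v 228.7..273.4 sht u 251.7..301.8 v 231.0..276.4 hb u 261.7..291.8 v 240.6..267.8 ht u 256.6..297.2 v 289.5..322.8
-0.002 tip u 263.9..289.4 v 219.0..242.9 shb u 252.2..301.3 v 230.2..274.8 sht u 251.8..301.7 v 232.6..277.8 hb u 261.7..291.8 v 242.1..269.3 ht u 256.7..297.1 v 291.5..324.5
-0.003 tip u 263.9..289.4 v 220.4..244.1 shb u 252.3..301.2 v 231.8..276.2 sht u 251.8..301.7 v 234.2..279.2 hb u 261.8..291.7 v 243.7..270.7 ht u 256.7..297.1 v 293.4..326.2
-0.004 tip u 264.0..289.4 v 221.7..245.4 shb u 252.3..301.2 v 233.4..277.6 sht u 251.9..301.6 v 235.8..280.6 hb u 261.8..291.7 v 245.3..272.2 ht u 256.8..297.0 v 295.4..327.9
```

Run:
```python
import cv2
p=cv2.imread('pics/w5f.png');cv2.imwrite('pics/w5g.png',cv2.resize(p[210:310,215:340],(750,600),interpolation=cv2.INTER_NEAREST))
```

```text
(no output)
```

View pics/w5g.png

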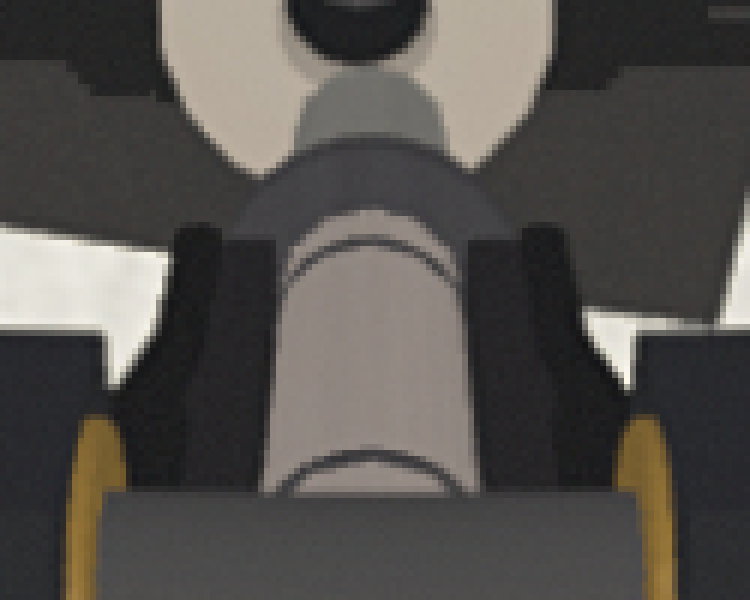

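Request:
servo_tool --increments '[[1, [8.6, -1.5, 8], 0], [1, [0, 0, 0], 0], [1, [0, 0, 0], 0], [1, [0, 0, 0], 0]]'

```text
time_s: 7.42
position: [0.5368, -0.0462, 0.1366]
tcp_rot: [[0.006, 1.0, 0.0], [1.0, -0.006, -0.0], [-0.0, 0.0, -1.0]]
force: [-0.5, -0.3, -2.0]
opening: 0.201
```

```bash
cat > look.py <<'E'
from h import *
import sys
n=sys.argv[1];off=float(sys.argv[2]) if len(sys.argv)>2 else -.0035
s=bot.read_state();T=np.array(s['position']);R=np.array(s['tcp_rot']);print(T.round(4),R.round(4).tolist(),s['force'].round(1) if hasattr(s['force'],'round') else s['force'])
tip=T+R@np.array([off,0,.0585]);print('tip',tip.round(4))
p,d=bot.capture('side');print('side tip',proj('side',tip).round(1), 'shoulder',proj('side',tip+[0,0,.042]).round(1))
u,v=proj('side',tip)[0].astype(int);u0,v0=u-50,v-50
cv2.imwrite(f'pics/{n}s.png',cv2.resize(p[v0:v0+100,u0:u0+100],(600,600),interpolation=cv2.INTER_NEAREST));print('side crop off',u0,v0,'x6')
s=bot.read_state()
p,d=bot.capture('wrist');cv2.imwrite(f'pics/{n}w.png',cv2.resize(p[150:300,180:380],(800,600),interpolation=cv2.INTER_NEAREST));print('wrist crop off 180 150 x4')
print('w tip',ext(proj('wrist',circ(tip+[0,0,.0015],.0092),s)))
E
python3 look.py a6
```

```text
[ 0.5368 -0.0462  0.1366] [[0.0058, 1.0, 0.0003], [1.0, -0.0058, -0.0001], [-0.0001, 0.0003, -1.0]] [-0.5 -0.3 -2. ]
tip [ 0.5368 -0.0497  0.0781]
side tip [[283.5 232.5]] shoulder [[283.8 217.2]]
side crop off 233 182 x6
wrist crop off 180 150 x4
w tip u 263.9..289.4 v 220.9..244.7
```

View pics/a6s.png

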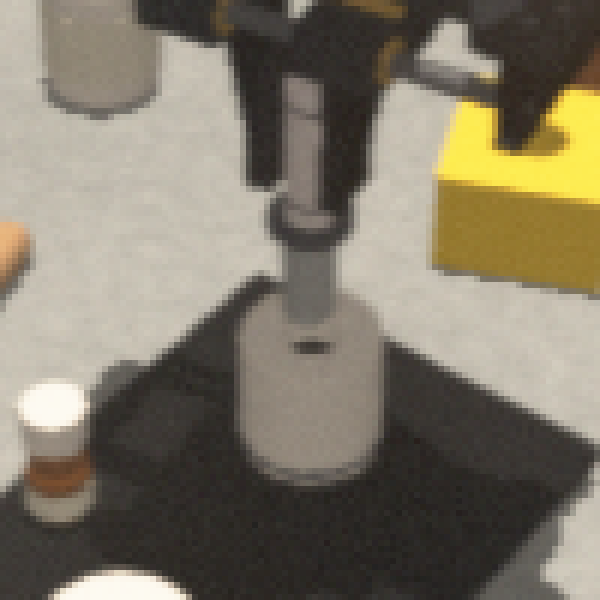

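View pics/a6w.png

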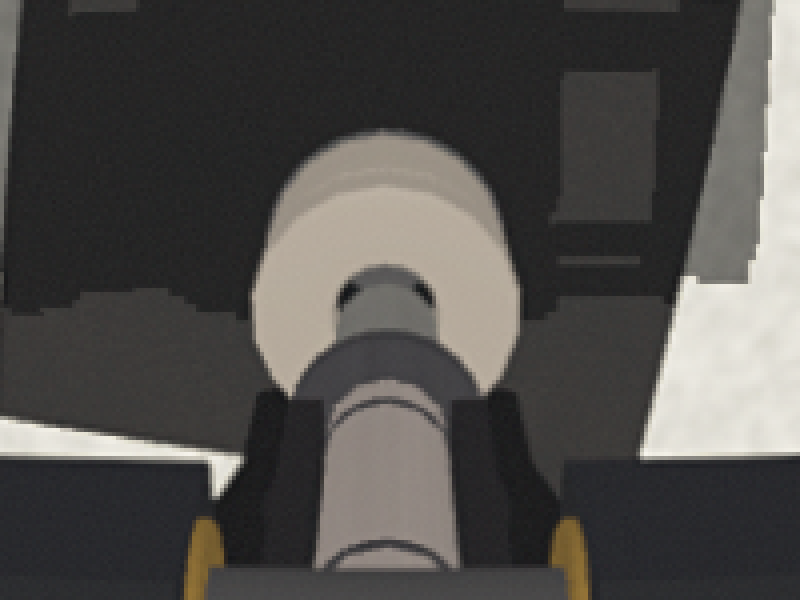

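Run:
```python
from h import *
s=bot.read_state();T=np.array(s['position']);R=np.array(s['tcp_rot'])
tip=T+R@np.array([-.0035,0,.0585])
for dy in (-.002,-.001,0,.001,.002):
  c=np.array([tip[0],tip[1]+dy,.066]);print(dy,'outer',ext(proj('wrist',circ(c,.026),s)),'bore',ext(proj('wrist',circ(c,.010),s)),'side bore',ext(proj('side',circ(c,.01))),ext(proj('side',circ(c,.026))))
print('obs outer u 243..310 v 196.75 ; bore u 264.2..289 v 216.25; side bore u 281.8..288.2 v ..241 ; outer u 272.5..296.8')
print('side tip',ext(proj('side',circ(tip+[0,0,.0015],.0092))),'obs u 280.3..289.2  v..236.2')
```

```text
-0.002 outer u 242.8..310.5 v 196.1..259.8 bore u 263.6..289.7 v 216.7..241.2 side bore u 279.2..288.6 v 233.0..239.4 u 271.6..296.2 v 228.0..244.7
-0.001 outer u 242.7..310.6 v 194.8..258.7 bore u 263.6..289.7 v 215.4..240.0 side bore u 279.0..288.4 v 233.3..239.7 u 271.4..296.0 v 228.3..245.0
0 outer u 242.7..310.6 v 193.5..257.5 bore u 263.5..289.8 v 214.2..238.8 side bore u 278.7..288.2 v 233.6..240.0 u 271.2..295.8 v 228.6..245.3
0.001 outer u 242.6..310.6 v 192.2..256.4 bore u 263.5..289.8 v 212.9..237.6 side bore u 278.5..288.0 v 233.8..240.3 u 271.0..295.5 v 228.8..245.6
0.002 outer u 242.6..310.7 v 190.9..255.2 bore u 263.5..289.8 v 211.6..236.4 side bore u 278.3..287.8 v 234.1..240.6 u 270.7..295.3 v 229.1..245.9
obs outer u 243..310 v 196.75 ; bore u 264.2..289 v 216.25; side bore u 281.8..288.2 v ..241 ; outer u 272.5..296.8
side tip u 279.2..288.0 v 229.0..234.9 obs u 280.3..289.2  v..236.2
```

Request:
servo_tool --increments '[[1, [-1.5, 0, 0], 0], [1, [0, 0, 5], 0], [1, [0, 0, 4], 0], [1, [0, 0, 2], 0], [1, [0, 0, 0], 0]]'

```text
time_s: 8.15
position: [0.5365, -0.0476, 0.1252]
tcp_rot: [[0.006, 1.0, -0.001], [1.0, -0.006, 0.0], [0.0, -0.001, -1.0]]
force: [0.2, -0.8, -0.9]
opening: 0.2
```

Request:
servo_tool --increments '[[1, [0, 0, 1.5], 0], [1, [0, 0, 1], 0], [1, [0, 0, 0], 0]]'

```text
time_s: 8.52
position: [0.5366, -0.0477, 0.123]
tcp_rot: [[0.006, 1.0, -0.0], [1.0, -0.006, 0.0], [0.0, -0.0, -1.0]]
force: [0.3, 0.1, -1.7]
opening: 0.196
```

Request:
servo_tool --increments '[[1, [0, 0, 1.5], 0], [1, [0, 0, 1], 0], [1, [0, 0, 0], 0]]'

```text
time_s: 8.9
position: [0.5366, -0.0477, 0.1205]
tcp_rot: [[0.006, 1.0, -0.0], [1.0, -0.006, 0.0], [0.0, -0.0, -1.0]]
force: [0.1, -1.0, -1.9]
opening: 0.197
```

Request:
servo_tool --increments '[[1, [0, 0, 1.5], 0], [1, [0, 0, 1], 0], [1, [0, 0, 0], 0]]'

```text
time_s: 9.28
position: [0.5366, -0.0477, 0.1179]
tcp_rot: [[0.006, 1.0, -0.0], [1.0, -0.006, 0.0], [0.0, -0.0, -1.0]]
force: [-0.6, -0.8, -2.1]
opening: 0.197
```

```bash
python3 look.py a7
```

```text
[ 0.5366 -0.0477  0.1179] [[0.006, 1.0, -0.0002], [1.0, -0.006, 0.0001], [0.0001, -0.0002, -1.0]] [-0.6 -0.8 -2.1]
tip [ 0.5366 -0.0512  0.0594]
side tip [[283.9 238.7]] shoulder [[284.1 223.8]]
side crop off 233 188 x6
wrist crop off 180 150 x4
w tip u 263.9..289.3 v 221.0..244.7
```

View pics/a7s.png

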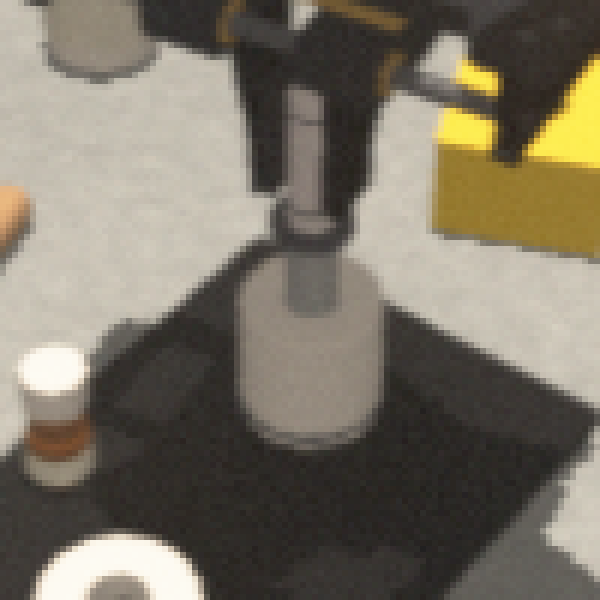

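View pics/a7w.png

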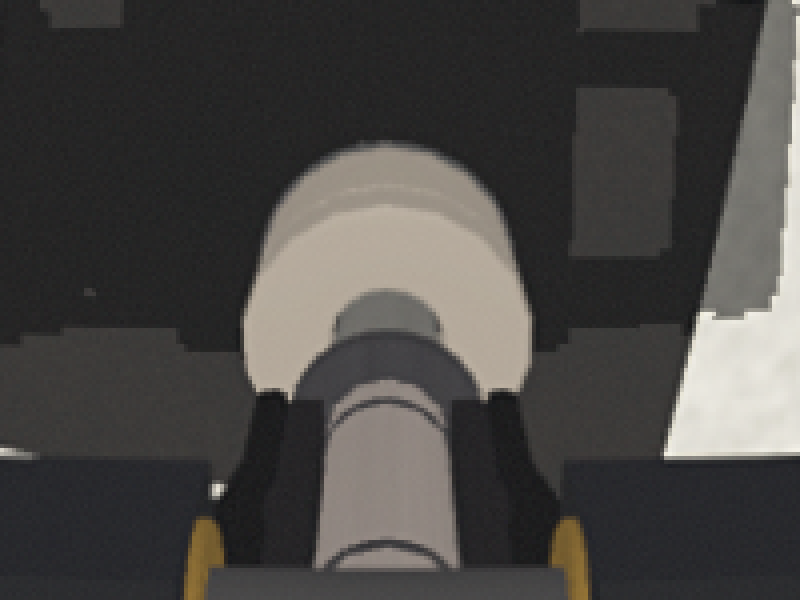

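Request:
servo_tool --increments '[[1, [0, 0, 4], 0], [1, [0, 0, 4], 0], [1, [0, 0, 4], 0], [1, [0, 0, 4], 0], [1, [0, 0, 2], 0]]'

```text
time_s: 10.0
position: [0.5365, -0.0477, 0.0996]
tcp_rot: [[0.006, 1.0, -0.001], [1.0, -0.006, 0.0], [0.0, -0.001, -1.0]]
force: [-0.9, -0.0, -2.7]
opening: 0.2
```

Request:
servo_tool --increments '[[1, [0, 0, 0], 0], [1, [0, 0, 0], 0]]'

```text
time_s: 10.25
position: [0.5368, -0.0477, 0.1001]
tcp_rot: [[0.006, 1.0, 0.0], [1.0, -0.006, -0.0], [-0.0, 0.0, -1.0]]
force: [-0.2, -0.5, -1.3]
opening: 0.199
```

Request:
servo_tool --increments '[[1, [0, 0, 1], 0], [1, [0, 0, 1], 0], [1, [0, 0, 0], 0]]'

```text
time_s: 10.62
position: [0.5366, -0.0477, 0.098]
tcp_rot: [[0.006, 1.0, -0.0], [1.0, -0.006, 0.0], [0.0, -0.0, -1.0]]
force: [1.1, -0.4, -1.1]
opening: 0.198
```

Request:
servo_tool --increments '[[1, [0, 0, 1], 0], [1, [0, 0, 0.5], 0], [1, [0, 0, 0], 0], [1, [0, 0, 0], 0]]'

```text
time_s: 11.12
position: [0.5367, -0.0477, 0.0966]
tcp_rot: [[0.006, 1.0, 0.0], [1.0, -0.006, 0.0], [0.0, 0.0, -1.0]]
force: [0.7, 0.1, -2.4]
opening: 0.197
```

Request:
servo_tool --increments '[[1, [0, 0, 0.7], 0], [1, [0, 0, 0.7], 0], [1, [0, 0, 0], 0], [1, [0, 0, 0], 0]]'

```text
time_s: 11.62
position: [0.5366, -0.0477, 0.0951]
tcp_rot: [[0.006, 1.0, -0.0], [1.0, -0.006, -0.0], [-0.0, -0.0, -1.0]]
force: [0.3, 0.0, -1.8]
opening: 0.2
```

Request:
servo_tool --increments '[[1, [0, 0, 0.7], 0], [1, [0, 0, 0.7], 0], [1, [0, 0, 0], 0], [1, [0, 0, 0], 0]]'

```text
time_s: 12.12
position: [0.5367, -0.0477, 0.0937]
tcp_rot: [[0.006, 1.0, -0.0], [1.0, -0.006, 0.0], [0.0, -0.0, -1.0]]
force: [-0.3, -0.5, -1.5]
opening: 0.2
```

Request:
servo_tool --increments '[[1, [0, 0, 2], 0], [1, [0, 0, 2], 0], [1, [0, 0, 2], 0], [1, [0, 0, 0], 0], [1, [0, 0, 0], 0]]'

```text
time_s: 12.75
position: [0.5367, -0.0477, 0.0877]
tcp_rot: [[0.006, 1.0, 0.0], [1.0, -0.006, -0.0], [-0.0, 0.0, -1.0]]
force: [-1.0, 0.9, -1.8]
opening: 0.196
```

Request:
servo_tool --increments '[[1, [0, 0, 0.8], 0], [1, [0, 0, 0.8], 0], [1, [0, 0, 0], 0], [1, [0, 0, 0], 0]]'

```text
time_s: 13.25
position: [0.5367, -0.0477, 0.0862]
tcp_rot: [[0.006, 1.0, -0.0], [1.0, -0.006, 0.0], [0.0, -0.0, -1.0]]
force: [0.6, 0.2, -0.7]
opening: 0.198
```

Request:
servo_tool --increments '[[1, [0, 0, 0.7], 0], [1, [0, 0, 0.7], 0], [1, [0, 0, 0], 0], [1, [0, 0, 0], 0]]'

```text
time_s: 13.75
position: [0.5367, -0.0477, 0.0847]
tcp_rot: [[0.006, 1.0, -0.0], [1.0, -0.006, 0.0], [0.0, -0.0, -1.0]]
force: [0.1, -0.1, -1.4]
opening: 0.198
```

```bash
python3 look.py a8
```

```text
[ 0.5367 -0.0477  0.0847] [[0.006, 1.0, -0.0], [1.0, -0.006, 0.0], [0.0, -0.0, -1.0]] [ 0.1 -0.1 -1.4]
tip [ 0.5367 -0.0512  0.0262]
side tip [[283.6 249.8]] shoulder [[283.9 235.6]]
side crop off 233 199 x6
wrist crop off 180 150 x4
w tip u 264.0..289.4 v 221.0..244.7
```

View pics/a8s.png

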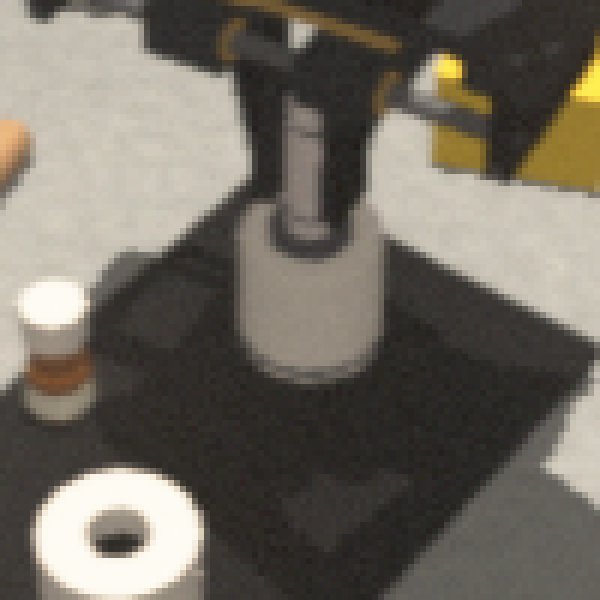

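Request:
servo_tool --increments '[[1, [0, 0, -10], 0], [1, [0, 0, -25], 0], [1, [0, 0, -27], 0], [1, [0, 0, 0], 0], [1, [0, 0, 0], 0]]'

```text
time_s: 14.48
position: [0.5362, -0.0476, 0.1464]
tcp_rot: [[0.006, 1.0, -0.001], [1.0, -0.006, 0.0], [0.0, -0.001, -1.0]]
force: [0.5, -0.6, -2.9]
opening: 0.203
```

```bash
python3 look.py a9
```

```text
[ 0.5362 -0.0476  0.1464] [[0.006, 1.0, -0.0007], [1.0, -0.006, 0.0002], [0.0002, -0.0007, -1.0]] [ 0.5 -0.6 -2.9]
tip [ 0.5361 -0.0511  0.0879]
side tip [[284.2 228.8]] shoulder [[284.5 213.2]]
side crop off 234 178 x6
wrist crop off 180 150 x4
w tip u 264.5..289.9 v 221.4..245.2
```

View pics/a9s.png

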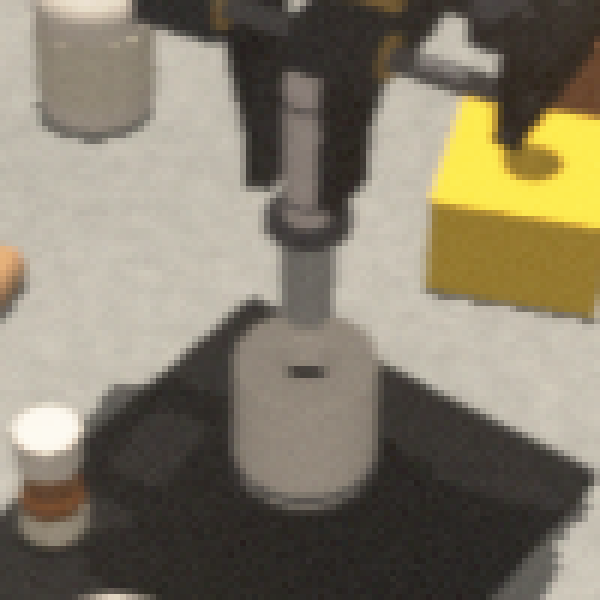

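Clear, and the collar stayed. On to the left collar.

Request:
servo_tool --increments '[[1, [45, -4, 0], 0], [1, [55, -4, 0], 0], [1, [40, -3.7, 0], 0], [1, [0, 0, 0], 0], [1, [0, 0, 0], 0]]'

```text
time_s: 15.2
position: [0.5255, 0.0922, 0.146]
tcp_rot: [[0.005, 1.0, -0.001], [1.0, -0.005, -0.0], [-0.0, -0.001, -1.0]]
force: [0.5, -0.7, -1.6]
opening: 0.199
```

Request:
servo_tool --increments '[[1, [0, 0, 2], 0], [1, [0, 0, 0], 0]]'

```text
time_s: 15.45
position: [0.5258, 0.0913, 0.1444]
tcp_rot: [[0.008, 1.0, -0.001], [1.0, -0.008, -0.0], [-0.0, -0.001, -1.0]]
force: [0.1, -0.8, -1.5]
opening: 0.201
```

```bash
python3 look.py b1
```

```text
[0.5258 0.0913 0.1444] [[0.0077, 1.0, -0.0006], [1.0, -0.0077, -0.0001], [-0.0001, -0.0006, -1.0]] [ 0.1 -0.8 -1.5]
tip [0.5258 0.0878 0.0859]
side tip [[254.2 275.6]] shoulder [[253.4 259.7]]
side crop off 204 225 x6
wrist crop off 180 150 x4
w tip u 263.9..289.3 v 221.1..244.9
```

View pics/b1s.png

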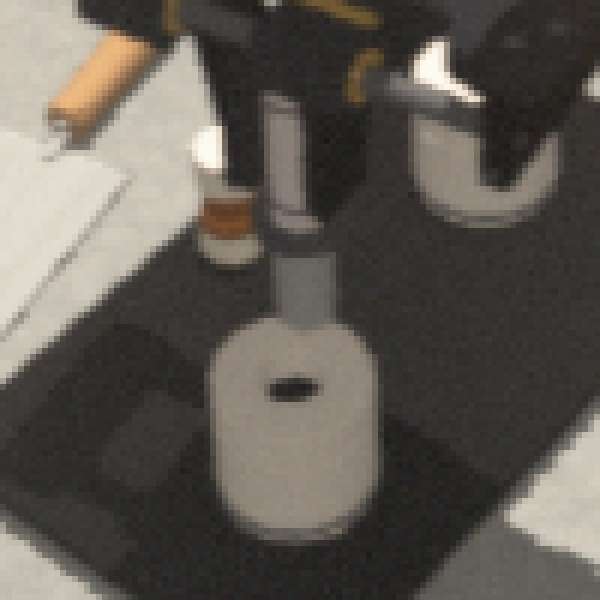

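View pics/b1w.png

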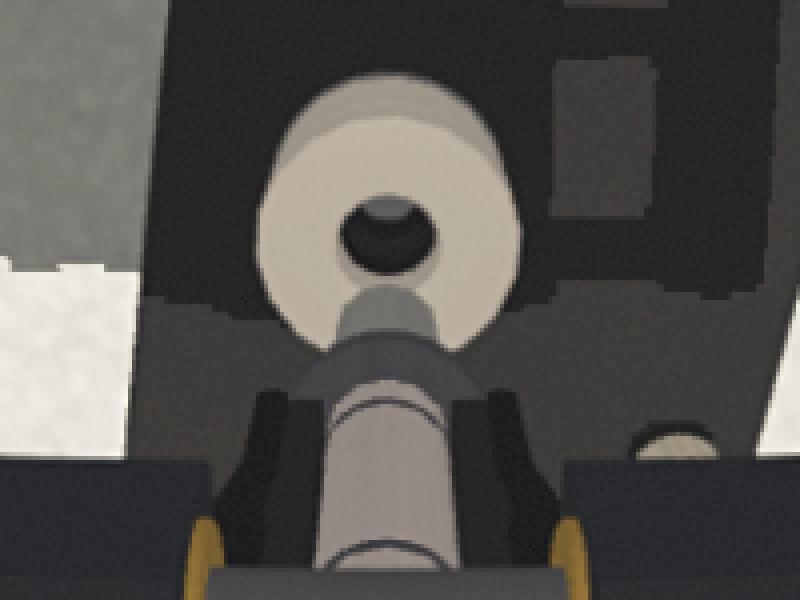

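Request:
servo_tool --increments '[[1, [8.1, 0.3, 8], 0], [1, [0, 0, 0], 0], [1, [0, 0, 4], 0], [1, [0, 0, 0], 0], [1, [0, 0, 0], 0]]'

```text
time_s: 16.18
position: [0.5262, 0.1004, 0.1328]
tcp_rot: [[0.006, 1.0, 0.0], [1.0, -0.006, 0.0], [0.0, 0.0, -1.0]]
force: [0.2, -0.5, -1.8]
opening: 0.198
```

```bash
python3 look.py b2
```

```text
[0.5262 0.1004 0.1328] [[0.006, 1.0, 0.0001], [1.0, -0.006, 0.0], [0.0, 0.0001, -1.0]] [ 0.2 -0.5 -1.8]
tip [0.5262 0.0969 0.0743]
side tip [[251.7 283. ]] shoulder [[250.8 267.5]]
side crop off 201 233 x6
wrist crop off 180 150 x4
w tip u 263.9..289.3 v 221.0..244.7
```

View pics/b2s.png

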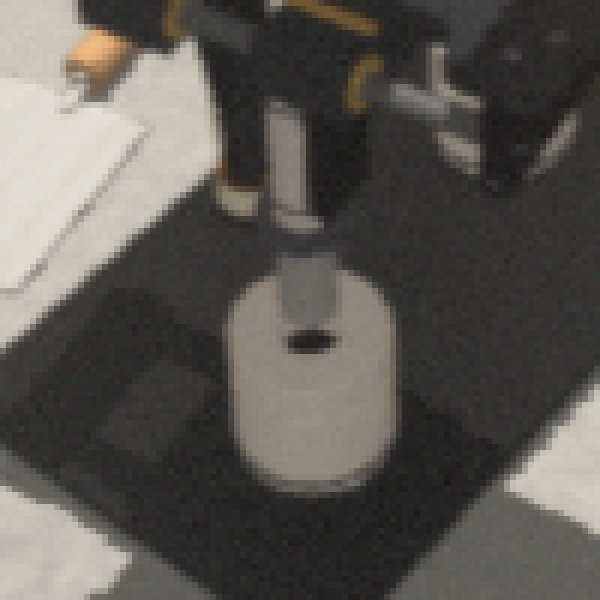

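View pics/b2w.png

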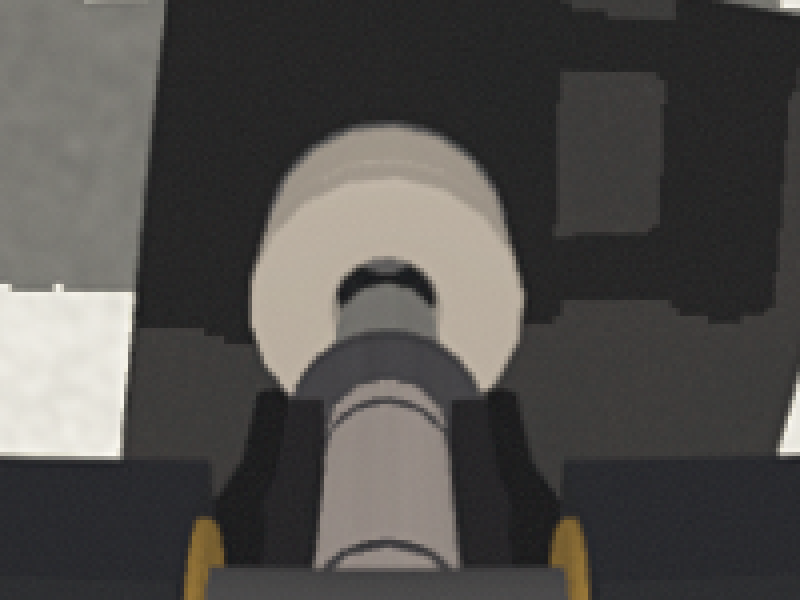

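Run:
```python
from h import *
s=bot.read_state();T=np.array(s['position']);R=np.array(s['tcp_rot'])
for dx in (0,-.001):
 for dy in (-.002,-.001,0,.001):
  tip=T+R@np.array([-.0035,0,.0585]);c=np.array([tip[0]+dx,tip[1]+dy,.066]);print(dx,dy,'outer',ext(proj('wrist',circ(c,.026),s)),'bore',ext(proj('wrist',circ(c,.010),s)),'side bore',ext(proj('side',circ(c,.01))),ext(proj('side',circ(c,.026))))
print('side tip',ext(proj('side',circ(tip+[0,0,.0015],.0092))),'obs 247.7..257.3 v 287; bore 249..257.2, v 292.2')
p,d=bot.capture('side')
cv2.imwrite('pics/b3s.png',cv2.resize(p[265:305,230:275],(675,600),interpolation=cv2.INTER_CUBIC))
```

```text
0 -0.002 outer u 242.3..311.0 v 197.5..261.9 bore u 263.4..289.9 v 218.3..243.1 side bore u 247.0..257.8 v 281.1..289.4 u 238.4..266.4 v 274.6..296.3
0 -0.001 outer u 242.2..311.1 v 196.1..260.8 bore u 263.4..289.9 v 217.0..241.9 side bore u 246.7..257.5 v 281.4..289.8 u 238.1..266.1 v 275.0..296.7
0 0 outer u 242.2..311.1 v 194.8..259.6 bore u 263.4..290.0 v 215.7..240.7 side bore u 246.5..257.2 v 281.8..290.1 u 237.8..265.8 v 275.3..297.1
0 0.001 outer u 242.1..311.2 v 193.5..258.4 bore u 263.3..290.0 v 214.4..239.5 side bore u 246.2..257.0 v 282.1..290.5 u 237.5..265.6 v 275.7..297.5
-0.001 -0.002 outer u 241.0..309.7 v 197.5..261.9 bore u 262.1..288.6 v 218.3..243.1 side bore u 247.5..258.2 v 281.2..289.6 u 238.9..266.8 v 274.8..296.5
-0.001 -0.001 outer u 240.9..309.8 v 196.1..260.8 bore u 262.1..288.6 v 217.0..241.9 side bore u 247.2..258.0 v 281.6..290.0 u 238.6..266.6 v 275.2..296.9
-0.001 0 outer u 240.8..309.8 v 194.8..259.6 bore u 262.0..288.6 v 215.7..240.7 side bore u 246.9..257.7 v 282.0..290.3 u 238.3..266.3 v 275.5..297.3
-0.001 0.001 outer u 240.8..309.8 v 193.5..258.5 bore u 262.0..288.6 v 214.4..239.5 side bore u 246.6..257.4 v 282.3..290.7 u 238.0..266.1 v 275.9..297.7
side tip u 246.6..256.6 v 278.6..286.3 obs 247.7..257.3 v 287; bore 249..257.2, v 292.2
```

View pics/b3s.png

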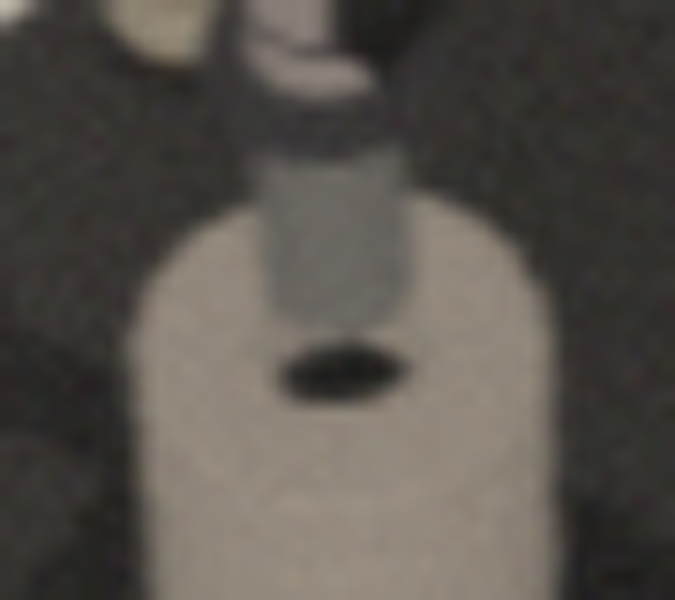

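Request:
servo_tool --increments '[[1, [1, -0.2, 0], 0], [1, [0, 0, 4], 0], [1, [0, 0, 2], 0], [1, [0, 0, 0], 0], [1, [0, 0, 0], 0]]'

```text
time_s: 16.95
position: [0.526, 0.1015, 0.1267]
tcp_rot: [[0.006, 1.0, -0.0], [1.0, -0.006, 0.0], [0.0, -0.0, -1.0]]
force: [-0.8, -0.7, -1.0]
opening: 0.201
```

Request:
servo_tool --increments '[[1, [0, 0, 1], 0], [1, [0, 0, 1], 0], [1, [0, 0, 1], 0], [1, [0, 0, 0], 0], [1, [0, 0, 0], 0]]'

```text
time_s: 17.58
position: [0.526, 0.1015, 0.1237]
tcp_rot: [[0.006, 1.0, 0.0], [1.0, -0.006, -0.0], [-0.0, 0.0, -1.0]]
force: [0.2, 0.4, -0.6]
opening: 0.201
```

Request:
servo_tool --increments '[[1, [0, 0, 1], 0], [1, [0, 0, 1], 0], [1, [0, 0, 0], 0], [1, [0, 0, 0], 0]]'

```text
time_s: 18.08
position: [0.5259, 0.1015, 0.1217]
tcp_rot: [[0.006, 1.0, -0.0], [1.0, -0.006, -0.0], [-0.0, -0.0, -1.0]]
force: [-0.3, 0.4, -1.2]
opening: 0.199
```

```bash
python3 look.py b4
```

```text
[0.5259 0.1015 0.1217] [[0.0059, 1.0, -0.0001], [1.0, -0.0059, -0.0], [-0.0, -0.0001, -1.0]] [-0.3  0.4 -1.2]
tip [0.5259 0.098  0.0632]
side tip [[251.8 287.3]] shoulder [[250.9 272.1]]
side crop off 201 237 x6
wrist crop off 180 150 x4
w tip u 263.9..289.3 v 221.0..244.8
```

View pics/b4s.png

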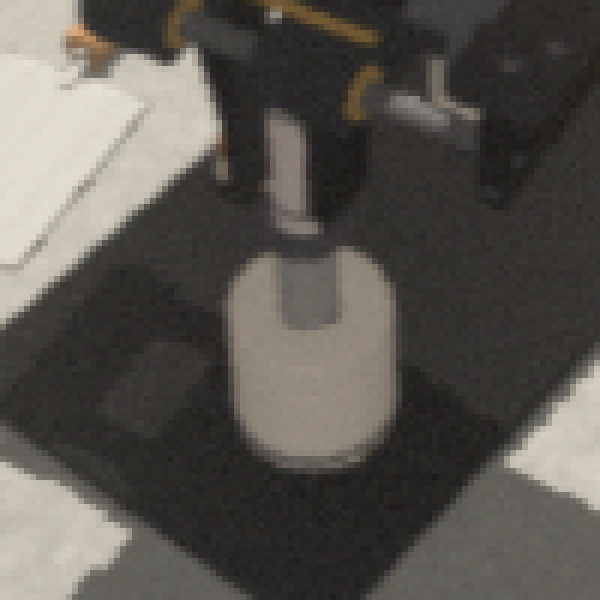

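View pics/b4w.png

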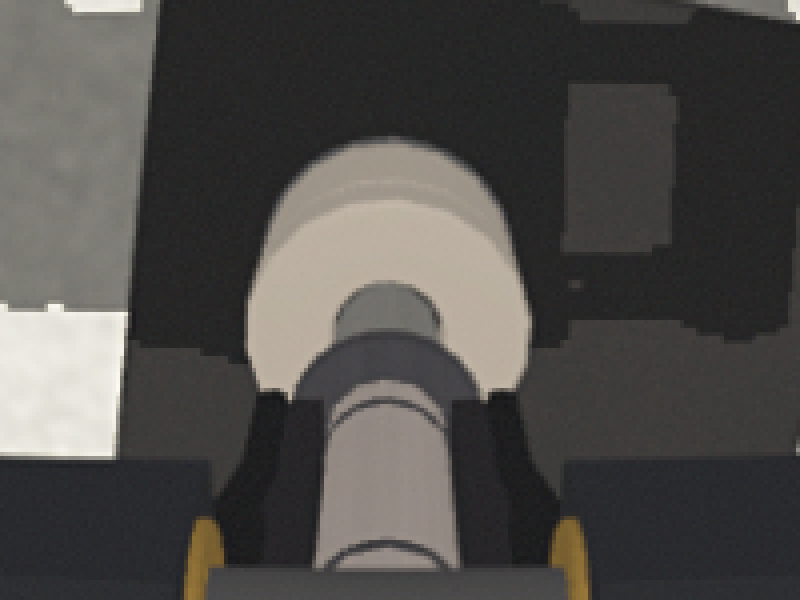

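Request:
servo_tool --increments '[[1, [0, 0, 2], 0], [1, [0, 0, 2], 0], [1, [0, 0, 2], 0], [1, [0, 0, 0], 0]]'

```text
time_s: 18.68
position: [0.5258, 0.1015, 0.1155]
tcp_rot: [[0.006, 1.0, -0.001], [1.0, -0.006, -0.0], [-0.0, -0.001, -1.0]]
force: [0.2, 0.6, -1.5]
opening: 0.198
```

Request:
servo_tool --increments '[[1, [0, 0, 4], 0], [1, [0, 0, 4], 0], [1, [0, 0, 4], 0], [1, [0, 0, 3], 0], [1, [0, 0, 0], 0]]'

```text
time_s: 19.3
position: [0.5257, 0.1014, 0.1004]
tcp_rot: [[0.006, 1.0, -0.001], [1.0, -0.006, 0.0], [0.0, -0.001, -1.0]]
force: [0.1, 0.6, -2.2]
opening: 0.201
```

Request:
servo_tool --increments '[[1, [0, 0, 0.8], 0], [1, [0, 0, 0.8], 0], [1, [0, 0, 0], 0], [1, [0, 0, 0], 0]]'

```text
time_s: 19.8
position: [0.526, 0.1015, 0.0992]
tcp_rot: [[0.006, 1.0, 0.0], [1.0, -0.006, -0.0], [-0.0, 0.0, -1.0]]
force: [-0.1, -0.8, -0.6]
opening: 0.2
```

Request:
servo_tool --increments '[[1, [0, 0, 0.8], 0], [1, [0, 0, 0.8], 0], [1, [0, 0, 0], 0], [1, [0, 0, 0], 0]]'

```text
time_s: 20.3
position: [0.526, 0.1015, 0.0975]
tcp_rot: [[0.006, 1.0, -0.0], [1.0, -0.006, 0.0], [0.0, -0.0, -1.0]]
force: [0.2, -0.5, -2.3]
opening: 0.201
```

Request:
servo_tool --increments '[[1, [0, 0, 0.5], 0], [1, [0, 0, 0.5], 0], [1, [0, 0, 0], 0], [1, [0, 0, 0], 0]]'

```text
time_s: 20.8
position: [0.526, 0.1014, 0.0966]
tcp_rot: [[0.006, 1.0, 0.0], [1.0, -0.006, 0.0], [0.0, 0.0, -1.0]]
force: [-0.5, -0.4, -1.0]
opening: 0.2
```

Request:
servo_tool --increments '[[1, [0, 0, 0.5], 0], [1, [0, 0, 0.5], 0], [1, [0, 0, 0], 0], [1, [0, 0, 0], 0]]'

```text
time_s: 21.3
position: [0.5261, 0.1015, 0.0959]
tcp_rot: [[0.006, 1.0, 0.0], [1.0, -0.006, -0.0], [-0.0, 0.0, -1.0]]
force: [-1.2, 0.2, 5.4]
opening: 0.199
```

Request:
servo_tool --increments '[[1, [0, 0, 0.5], 0], [1, [0, 0, 0.5], 0], [1, [0, 0, 0], 0], [1, [0, 0, 0], 0]]'

```text
time_s: 21.8
position: [0.5261, 0.1015, 0.0951]
tcp_rot: [[0.006, 1.0, 0.0], [1.0, -0.006, -0.0], [-0.0, 0.0, -1.0]]
force: [-2.4, -0.3, 7.9]
opening: 0.199
```

```bash
python3 look.py b5
```

```text
[0.5261 0.1015 0.0951] [[0.0059, 1.0, 0.0005], [1.0, -0.0059, -0.0], [-0.0, 0.0005, -1.0]] [-2.4 -0.3  7.9]
tip [0.5261 0.0979 0.0366]
side tip [[252.2 296.4]] shoulder [[251.4 281.8]]
side crop off 202 246 x6
wrist crop off 180 150 x4
w tip u 264.0..289.4 v 221.0..244.8
```

View pics/b5s.png

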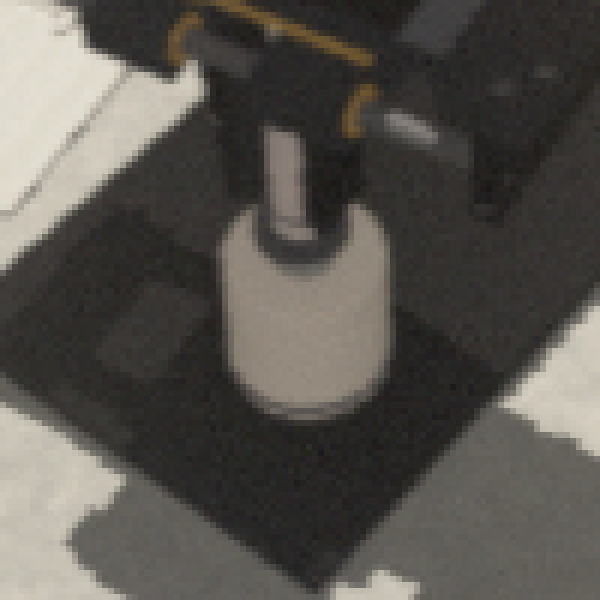

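Request:
servo_tool --increments '[[1, [0, 0, -5], 0], [1, [0, 0, -20], 0], [1, [0, 0, -27], 0], [1, [0, 0, 0], 0], [1, [0, 0, 0], 0]]'

```text
time_s: 22.52
position: [0.5253, 0.1015, 0.1456]
tcp_rot: [[0.006, 1.0, -0.001], [1.0, -0.006, 0.0], [0.0, -0.001, -1.0]]
force: [-0.2, 0.3, -1.7]
opening: 0.196
```

```bash
python3 look.py b6; python3 -c "
from h import *
s=bot.read_state();print(tool(s,[.5367,-.0477,.1464]))"
```

```text
[0.5253 0.1015 0.1456] [[0.006, 1.0, -0.0015], [1.0, -0.006, 0.0], [0.0, -0.0015, -1.0]] [-0.2  0.3 -1.7]
tip [0.5252 0.098  0.0871]
side tip [[251.6 278.9]] shoulder [[250.7 263. ]]
side crop off 201 228 x6
wrist crop off 180 150 x4
w tip u 264.4..289.9 v 221.2..244.9
[-149.1   12.6   -1.2]
```

View pics/b6s.png

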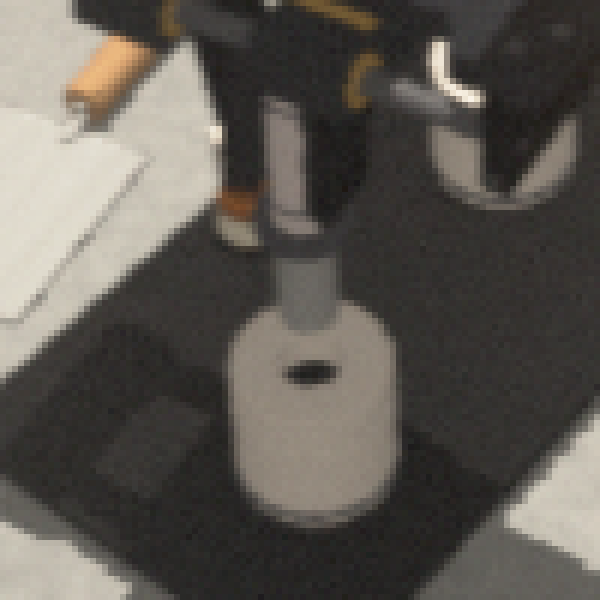

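Request:
servo_tool --increments '[[1, [-50, 4, 0], 0], [1, [-55, 4, 0], 0], [1, [-44.1, 3.6, 0], 0], [1, [0, 0, 0], 0], [1, [0, 0, 0], 0]]'

```text
time_s: 23.25
position: [0.5357, -0.0472, 0.1456]
tcp_rot: [[0.007, 1.0, -0.002], [1.0, -0.007, 0.001], [0.001, -0.002, -1.0]]
force: [-0.1, 0.3, -1.3]
opening: 0.196
```

Request:
servo_tool --increments '[[1, [0, 0, 6], 0], [1, [0, 0, 0], 0], [1, [0, 0, 0], 0]]'

```text
time_s: 23.62
position: [0.5366, -0.0469, 0.1404]
tcp_rot: [[0.005, 1.0, -0.0], [1.0, -0.005, 0.0], [0.0, -0.0, -1.0]]
force: [-0.3, -0.6, -0.8]
opening: 0.197
```

```bash
python3 look.py c1
```

```text
[ 0.5366 -0.0469  0.1404] [[0.0047, 1.0, -0.0003], [1.0, -0.0047, 0.0001], [0.0001, -0.0003, -1.0]] [-0.3 -0.6 -0.8]
tip [ 0.5365 -0.0504  0.0819]
side tip [[283.8 231.1]] shoulder [[284.1 215.6]]
side crop off 233 181 x6
wrist crop off 180 150 x4
w tip u 263.8..289.2 v 220.7..244.4
```

View pics/c1s.png

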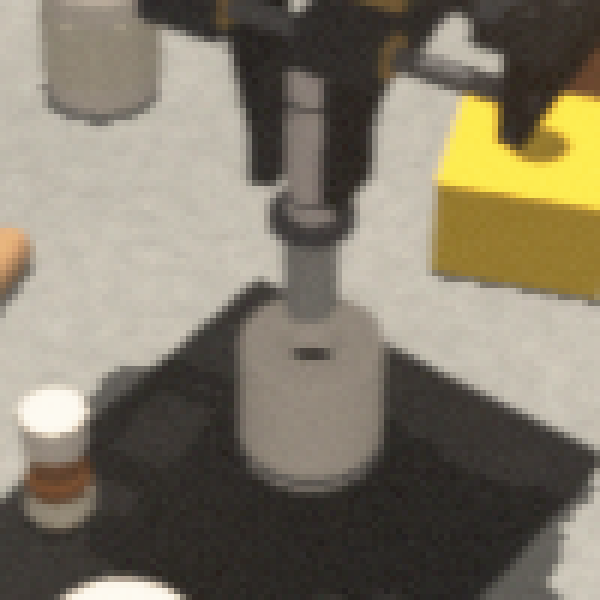

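View pics/c1w.png

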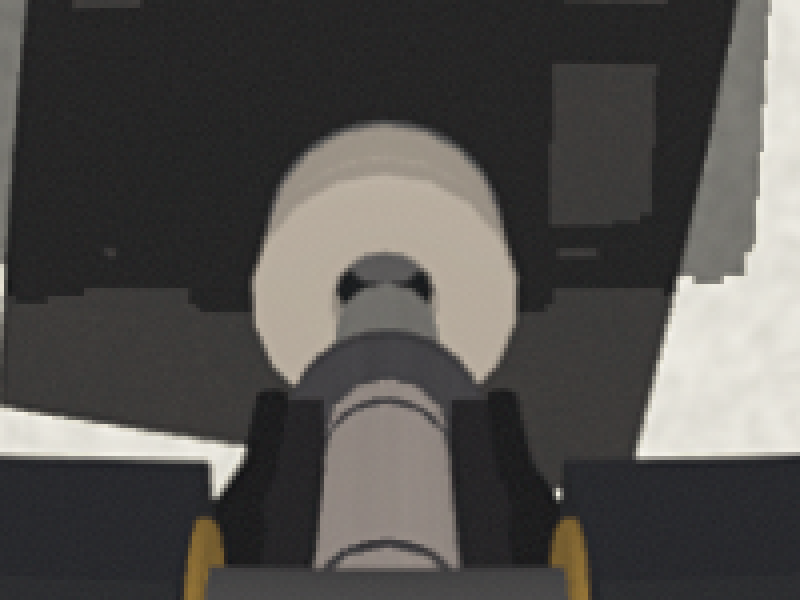

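Request:
servo_tool --increments '[[1, [-0.7, 0, 3], 0], [1, [0, 0, 5], 0], [1, [0, 0, 5], 0], [1, [0, 0, 0], 0], [1, [0, 0, 0], 0]]'

```text
time_s: 24.35
position: [0.5367, -0.0484, 0.1275]
tcp_rot: [[0.006, 1.0, -0.0], [1.0, -0.006, 0.0], [0.0, -0.0, -1.0]]
force: [0.1, -0.5, -1.8]
opening: 0.197
```

Request:
servo_tool --increments '[[1, [0, 0, 1.5], 0], [1, [0, 0, 1.5], 0], [1, [0, 0, 1], 0], [1, [0, 0, 0], 0], [1, [0, 0, 0], 0]]'

```text
time_s: 24.98
position: [0.5367, -0.0484, 0.1236]
tcp_rot: [[0.006, 1.0, 0.0], [1.0, -0.006, -0.0], [-0.0, 0.0, -1.0]]
force: [-0.2, 1.0, -1.9]
opening: 0.197
```

Request:
servo_tool --increments '[[1, [0, 0, 1.5], 0], [1, [0, 0, 1.5], 0], [1, [0, 0, 1], 0], [1, [0, 0, 0], 0], [1, [0, 0, 0], 0]]'

```text
time_s: 25.6
position: [0.5367, -0.0484, 0.1196]
tcp_rot: [[0.006, 1.0, 0.0], [1.0, -0.006, -0.0], [-0.0, 0.0, -1.0]]
force: [-0.2, 0.9, -1.3]
opening: 0.199
```

Request:
servo_tool --increments '[[1, [0.7, 0, 3], 0], [1, [0, 0, 4], 0], [1, [0, 0, 4], 0], [1, [0, 0, 4], 0], [1, [0, 0, 0], 0]]'

```text
time_s: 26.22
position: [0.5363, -0.0476, 0.104]
tcp_rot: [[0.006, 1.0, -0.001], [1.0, -0.006, 0.0], [0.0, -0.001, -1.0]]
force: [-0.0, 0.2, -0.4]
opening: 0.198
```

Request:
servo_tool --increments '[[1, [0, 0, 4], 0], [1, [0, 0, 4], 0], [1, [0, 0, 4], 0], [1, [0, 0, 4], 0], [1, [0, 0, 0], 0]]'

```text
time_s: 26.85
position: [0.5364, -0.0476, 0.0881]
tcp_rot: [[0.006, 1.0, -0.001], [1.0, -0.006, 0.0], [0.0, -0.001, -1.0]]
force: [-0.3, -0.0, -1.9]
opening: 0.199
```

Request:
servo_tool --increments '[[1, [0, 0, 1.5], 0], [1, [0, 0, 1.5], 0], [1, [0, 0, 0], 0], [1, [0, 0, 0], 0]]'

```text
time_s: 27.35
position: [0.5367, -0.0477, 0.0856]
tcp_rot: [[0.006, 1.0, 0.0], [1.0, -0.006, -0.0], [-0.0, 0.0, -1.0]]
force: [0.2, 0.6, -2.3]
opening: 0.201
```

Request:
servo_tool --increments '[[1, [0, 0, 0.6], 0], [1, [0, 0, 0.6], 0], [1, [0, 0, 0], 0], [1, [0, 0, 0], 0]]'

```text
time_s: 27.85
position: [0.5367, -0.0477, 0.0844]
tcp_rot: [[0.006, 1.0, 0.0], [1.0, -0.006, -0.0], [-0.0, 0.0, -1.0]]
force: [0.2, 0.2, -0.2]
opening: 0.197
```

Request:
servo_tool --increments '[[1, [0, 0, 0.5], 0], [1, [0, 0, 0.5], 0], [1, [0, 0, 0], 0], [1, [0, 0, 0], 0]]'

```text
time_s: 28.35
position: [0.5367, -0.0477, 0.0837]
tcp_rot: [[0.006, 1.0, 0.0], [1.0, -0.006, -0.0], [-0.0, 0.0, -1.0]]
force: [-1.1, 0.1, 5.1]
opening: 0.199
```

Shoulder is resting on the collar (about 7 N). Release.

Request:
servo_tool --increments '[[0.6, [0, 0, 0], 0], [0.6, [0, 0, 0], 0], [0.6, [0, 0, 0], 0], [0.6, [0, 0, 0], 0], [0.6, [0, 0, 0], 0]]'

```text
time_s: 28.98
position: [0.5367, -0.0477, 0.0833]
tcp_rot: [[0.006, 1.0, -0.0], [1.0, -0.006, 0.0], [0.0, -0.0, -1.0]]
force: [0.4, 0.0, 0.4]
opening: 0.398
```

Request:
servo_tool --increments '[[0.4, [0, 0, -10], 0], [0.4, [0, 0, -30], 0], [0.4, [0, 0, -40], 0], [0.2, [0, 0, -10], 0], [0, [0, 0, 0], 0]]'

```text
time_s: 29.6
position: [0.5369, -0.0478, 0.1741]
tcp_rot: [[0.006, 1.0, 0.002], [1.0, -0.006, -0.001], [-0.001, 0.002, -1.0]]
force: [0.7, 1.1, -1.0]
opening: 0.747
```

Run:
```python
from h import *
s=bot.read_state();print(np.round(s['position'],4))
p,d=bot.capture('side');cv2.imwrite('pics/d1.png',cv2.resize(p[180:340,180:360],(675,600),interpolation=cv2.INTER_CUBIC))
p,d=bot.capture('wrist');cv2.imwrite('pics/d1w.png',p)
```

```text
[ 0.5369 -0.0478  0.1741]
```

View pics/d1.png

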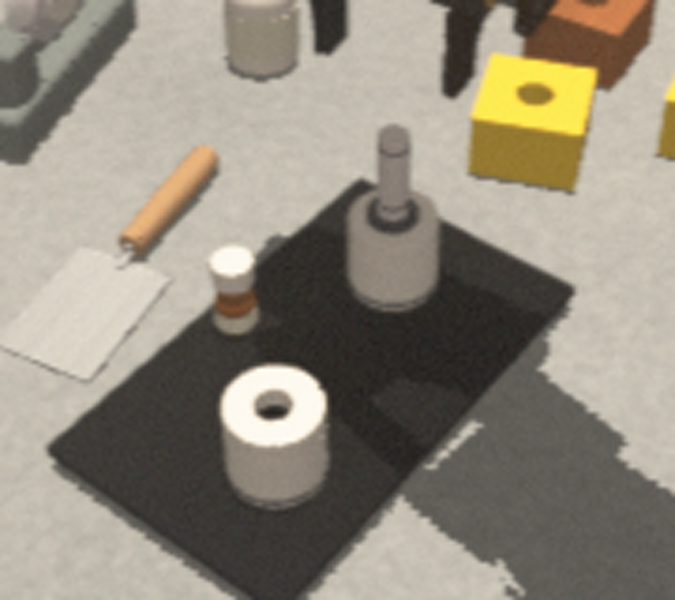

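View pics/d1w.png

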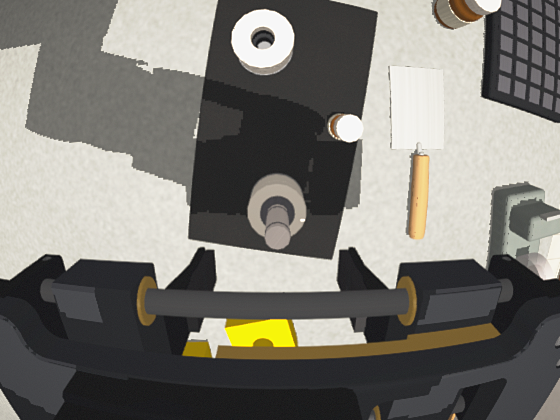

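Request:
servo_tool --increments '[[0, [50, -4, 0], 0], [0, [55, -4, 0], 0], [0, [40, -3.6, 0], 0], [0, [0, 0, 30], 0], [0, [0, 0, 30], 0]]'

```text
time_s: 30.32
position: [0.525, 0.0983, 0.1115]
tcp_rot: [[0.004, 1.0, -0.002], [1.0, -0.004, -0.0], [-0.0, -0.002, -1.0]]
force: [0.0, -0.7, -0.3]
opening: 1.0
```

Request:
servo_tool --increments '[[0, [0, 0, 0], 0], [0, [0, 0, 0], 0]]'

```text
time_s: 30.58
position: [0.526, 0.0972, 0.1132]
tcp_rot: [[0.006, 1.0, -0.001], [1.0, -0.006, 0.0], [0.0, -0.001, -1.0]]
force: [0.3, 0.6, 0.2]
opening: 1.003
```

Run:
```python
from h import *
s=bot.read_state();print(np.round(s['position'],4),tool(s,[.526,.0975,.033]))
p,d=bot.capture('side');cv2.imwrite('pics/e1.png',cv2.resize(p[200:360,160:340],(675,600),interpolation=cv2.INTER_CUBIC))
p,d=bot.capture('wrist');cv2.imwrite('pics/e1w.png',p)
```

```text
[0.526  0.0972 0.1132] [ 0.2  0.1 80.2]
```

View pics/e1.png

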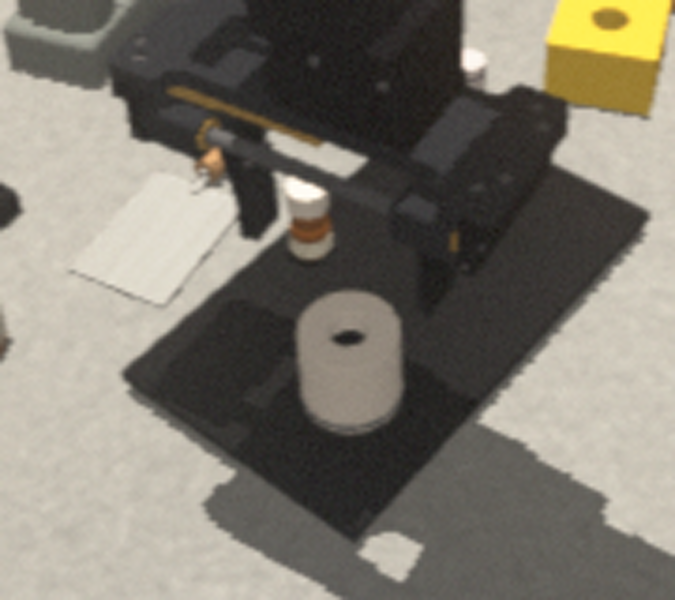

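View pics/e1w.png

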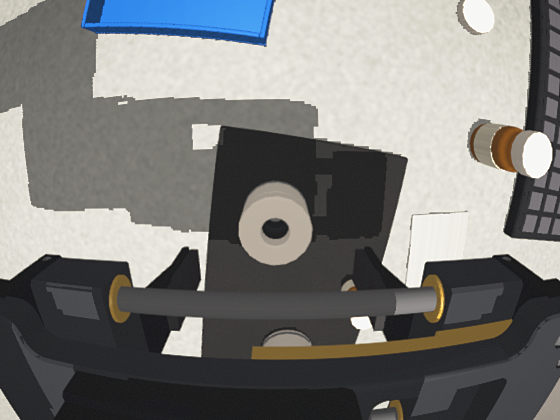

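Collar centred between the jaws (pixel (276,228) in the wrist view). Descend 80 mm, then close.

Request:
servo_tool --increments '[[0, [0, 0, 30], 0], [0, [0, 0, 30], 0], [0, [0, 0, 15], 0], [0, [0, 0, 5], 0], [0, [0, 0, 0], 0]]'

```text
time_s: 31.3
position: [0.5264, 0.0973, 0.0338]
tcp_rot: [[0.006, 1.0, 0.001], [1.0, -0.006, -0.0], [-0.0, 0.001, -1.0]]
force: [-1.1, 0.1, -0.2]
opening: 1.001
```

Request:
servo_tool --increments '[[1, [0, 0, 0], 0], [1, [0, 0, 0], 0], [1, [0, 0, 0], 0], [1, [0, 0, 0], 0], [1, [0, 0, 0], 0]]'

```text
time_s: 31.92
position: [0.5259, 0.0974, 0.0335]
tcp_rot: [[0.006, 1.0, 0.0], [1.0, -0.006, -0.0], [-0.0, 0.0, -1.0]]
force: [-0.1, 0.4, 0.9]
opening: 0.578
```

Request:
servo_tool --increments '[[1, [0, 0, 0], 0], [1, [0, 0, 0], 0]]'

```text
time_s: 32.17
position: [0.5259, 0.0974, 0.0335]
tcp_rot: [[0.006, 1.0, -0.0], [1.0, -0.006, 0.0], [0.0, -0.0, -1.0]]
force: [0.3, -0.6, 2.3]
opening: 0.582
```

Request:
servo_tool --increments '[[1, [0, 0, -20], 0], [1, [0, 0, -35], 0], [1, [0, 0, -25], 0], [1, [40, -14, 0], 0], [1, [50, -16, 0], 0]]'

```text
time_s: 32.8
position: [0.4968, 0.1877, 0.1136]
tcp_rot: [[0.009, 1.0, 0.001], [1.0, -0.009, 0.0], [0.0, 0.001, -1.0]]
force: [-0.3, 0.1, -1.5]
opening: 0.579
```

Request:
servo_tool --increments '[[1, [50, -16, 0], 0], [1, [50, -16, 0], 0], [1, [38, -12.4, 0], 0], [1, [0, 0, 0], 0], [1, [0, 0, 0], 0]]'

```text
time_s: 33.42
position: [0.4525, 0.3254, 0.113]
tcp_rot: [[0.005, 1.0, -0.001], [1.0, -0.005, -0.001], [-0.001, -0.001, -1.0]]
force: [0.2, -1.1, -1.4]
opening: 0.581
```

Run:
```python
from h import *
s=bot.read_state();print(np.round(s['position'],4),s['opening'])
p,d=bot.capture('top');cv2.imwrite('pics/f1.png',p[130:410,0:320])
p,d=bot.capture('wrist');cv2.imwrite('pics/f1w.png',p)
```

```text
[0.4525 0.3254 0.113 ] 0.5811818242991759
```

View pics/f1.png

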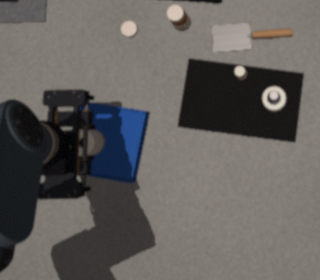

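View pics/f1w.png

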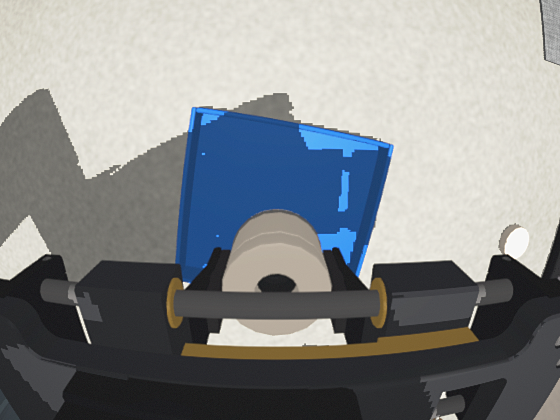

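Request:
servo_tool --increments '[[1, [0, 0, 30], 0], [1, [0, 0, 30], 0], [1, [0, 0, 20], 0], [1, [0, 0, 6], 0], [1, [0, 0, 0], 0]]'

```text
time_s: 34.15
position: [0.4533, 0.3251, 0.0273]
tcp_rot: [[0.007, 1.0, -0.0], [1.0, -0.007, -0.0], [-0.0, -0.0, -1.0]]
force: [0.5, -0.0, -1.3]
opening: 0.577
```

Request:
servo_tool --increments '[[1, [0, 0, 2], 0], [1, [0, 0, 1.5], 0], [1, [0, 0, 1], 0], [1, [0, 0, 0], 0], [1, [0, 0, 0], 0]]'

```text
time_s: 34.78
position: [0.4529, 0.3259, 0.023]
tcp_rot: [[0.006, 1.0, 0.0], [1.0, -0.006, 0.0], [0.0, 0.0, -1.0]]
force: [-0.9, 0.5, -1.8]
opening: 0.581
```

Request:
servo_tool --increments '[[1, [0, 0, 0.7], 0], [1, [0, 0, 0.7], 0], [1, [0, 0, 0], 0], [1, [0, 0, 0], 0]]'

```text
time_s: 35.28
position: [0.4529, 0.3258, 0.0215]
tcp_rot: [[0.006, 1.0, -0.0], [1.0, -0.006, 0.0], [0.0, -0.0, -1.0]]
force: [-0.4, -0.3, -0.7]
opening: 0.581
```

Request:
servo_tool --increments '[[1, [0, 0, 0.5], 0], [1, [0, 0, 0.3], 0], [1, [0, 0, 0], 0], [1, [0, 0, 0], 0]]'

```text
time_s: 35.78
position: [0.4529, 0.3258, 0.0214]
tcp_rot: [[0.006, 1.0, 0.0], [1.0, -0.006, 0.0], [0.0, 0.0, -1.0]]
force: [-1.2, 0.1, 5.7]
opening: 0.576
```

Request:
servo_tool --increments '[[0.2, [0, 0, 0], 0], [0.2, [0, 0, 0], 0], [0.2, [0, 0, 0], 0], [0.2, [0, 0, 0], 0]]'

```text
time_s: 36.28
position: [0.4529, 0.3258, 0.0205]
tcp_rot: [[0.006, 1.0, -0.0], [1.0, -0.006, -0.0], [-0.0, -0.0, -1.0]]
force: [-0.5, 0.4, -0.4]
opening: 0.794
```

Request:
servo_tool --increments '[[0.2, [0, 0, -15], 0], [0.2, [0, 0, -30], 0], [0.2, [0, 0, -40], 0], [0.2, [0, 0, -50], 0], [0.2, [-40, 0, -10], 0]]'

```text
time_s: 36.9
position: [0.4557, 0.2881, 0.1704]
tcp_rot: [[0.002, 1.0, 0.01], [1.0, -0.003, 0.004], [0.004, 0.01, -1.0]]
force: [0.3, -0.3, -0.8]
opening: 0.798
```

Request:
servo_tool --increments '[[0.2, [-50, 0, 0], 0], [0.2, [-50, -30, 0], 0], [0.2, [0, -40, 0], 0], [0.2, [0, 0, 0], 0], [0.2, [0, 0, 0], 0]]'

```text
time_s: 37.52
position: [0.3833, 0.1865, 0.1666]
tcp_rot: [[0.006, 1.0, 0.003], [1.0, -0.006, 0.001], [0.001, 0.003, -1.0]]
force: [0.5, -0.4, 0.6]
opening: 0.8
```

Run:
```python
from h import *
s=bot.read_state();print(np.round(s['position'],4),s['force'])
pt,dt=bot.capture('top');cv2.imwrite('pics/g1.png',cv2.resize(pt[130:320,50:310],(780,570)))
ps,ds=bot.capture('side');cv2.imwrite('pics/g1s.png',ps)
for cam,d in (('top',dt),('side',ds)):
  for th in ('collar_a','gauge_grip','vial','capdisc','bottle_a','spatula','mat'):
    for r in bot.trace(cam,th)[:2]:
      P=pts(cam,d,r['region'])
      if len(P):
        T=P[P[:,2]>np.percentile(P[:,2],95)-.008];print(cam,th,round(r['p'],2),((T.max(0)+T.min(0))/2).round(4),np.percentile(P[:,2],[2,98]).round(3))
```

```text
[0.3833 0.1865 0.1666] [ 0.4960279  -0.4472632   0.57327257]
top collar_a 0.78 [ 0.5361 -0.0509  0.0929] [0.036 0.07 ]
top collar_a 0.57 [0.4521 0.3279 0.0526] [0.039 0.056]
top gauge_grip 0.42 [ 0.5359 -0.049   0.1238] [0.067 0.128]
top capdisc 0.56 [0.7133 0.2862 0.0106] [0.003 0.014]
top bottle_a 0.69 [0.7281 0.1616 0.0779] [-0.     0.081]
top bottle_a 0.63 [ 0.728  -0.2174  0.0973] [0.011 0.101]
top spatula 0.68 [ 0.6931 -0.0494  0.0174] [-0.002  0.02 ]
top spatula 0.64 [ 0.5359 -0.049   0.1238] [0.065 0.128]
side collar_a 0.86 [0.4538 0.3183 0.0522] [0.042 0.056]
side gauge_grip 0.22 [0.4539 0.3183 0.0522] [0.041 0.056]
side capdisc 0.84 [0.7102 0.2872 0.0097] [0.003 0.013]
side bottle_a 0.89 [ 0.7244 -0.215   0.0953] [0.004 0.099]
side bottle_a 0.88 [0.7255 0.1627 0.0767] [0.005 0.08 ]
side spatula 0.89 [ 0.6875 -0.0471  0.016 ] [-0.     0.019]
side spatula 0.2 [0.4534 0.2982 0.0378] [0.002 0.03 ]
side mat 0.9 [0.5113 0.0527 0.1361] [0.011 0.018]
```

View pics/g1.png

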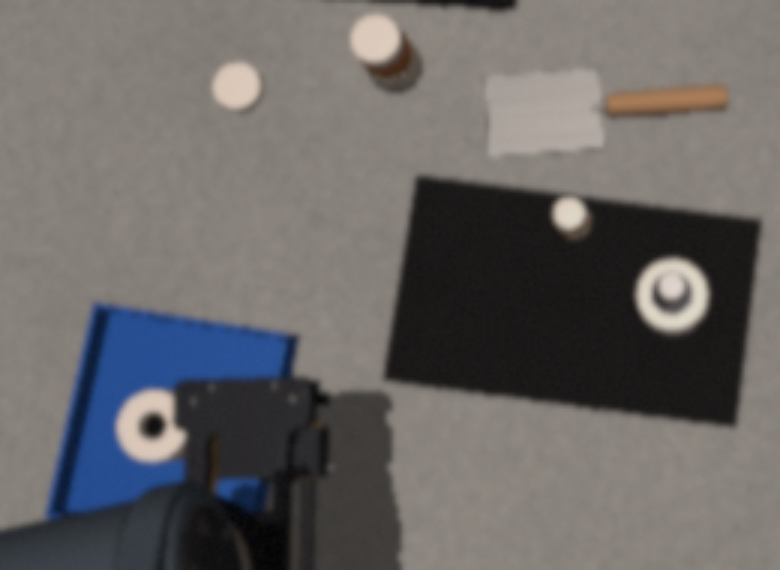

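View pics/g1s.png

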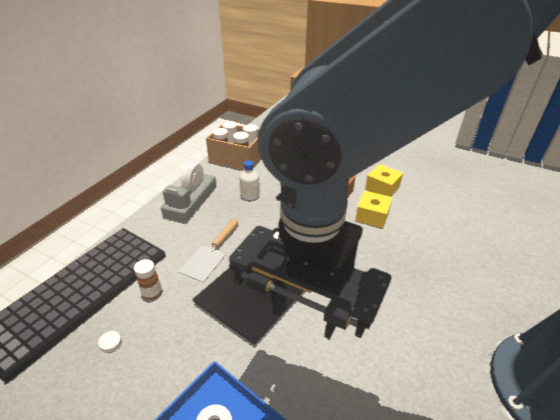

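```bash
python3 -c "
from rig import bot
print(bot.hand_in())"
```

```text
the job is handed in; nothing more can be done
None
```

The gauge is left standing fully home in the right-hand collar (near x 0.536, y −0.05). The left-hand collar failed and now stands upright in the tray. I handed in at about 37.5 s of the 72 s allowed.

**Trying the collars:** The right-hand collar took the gauge to about 40 mm. The left-hand collar stopped it firmly at about 28 mm, and I pressed it there with only about 9 N. I then put the gauge back in the right-hand collar until the shoulder rested on it, at about 7 N, and released it.

**Last checks:**
- **Gauge:** its top reads 0.124–0.128 m, where 0.126 m is expected when fully home.
- **Failed collar:** it sits at about (0.452, 0.326) in the tray, with its top face at about 0.054 m, as expected for a collar upright on the tray floor.
- **Bystanders:** both bottles, the cap and the spatula read within about 4 mm of their starting positions. I saw the vial in place only in the picture, because the network did not report it in the last views.
- **Gripper:** it was open and clear of everything.

**Disagreement:** the cameras differed from each other by about 2–3 mm. I aligned each insertion on the gauge and collar seen together in the same image.

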